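Fit the lens of a bench magnifier

ROBOT

A 7-joint arm with a two-finger parallel gripper is mounted at the origin on the work surface. World frame = base frame: x ahead of the robot, y to its left, z up, the work surface at z = 0. Lengths are in m, angles in rad, forces in N, time in s.
With the tool pointing down it reaches from about 0.4 to 0.85 m from the base axis. Payload 10.4 kg.
Tool frame: the origin (TCP) lies between the finger pads; the fingertips stand 8 mm ahead of it and the grasp point (between the pads) lies 11 mm behind it; z points along the fingers, x is the direction in which the jaws open and shut, and the axes are right-handed (so a half turn about z gives the same grasp; the last joint's range is limited). The gripper opens to 87 mm and grips with 3 to 60 N. Pads are 19 mm wide; open, the fingers measure 117 mm over their backs; the gripper's body (75 mm by 190 mm) begins 51 mm behind the grasp point.
Start: joints at [-1.296, 0.332, -0.065, 1.46, 0.022, 1.35, -0.088], TCP at [0.183, 0.598, 0.231] pointing down, gripper open.
Joint ranges: [-2.6, 2.6], [-0.5, 2.12], [-1.47, 1.34], [0.16, 2.42], [-1.27, 4.41], [0.06, 2.06], [-2.6, 2.6]. Speed limits (rad/s): [2.22, 2.22, 2.79, 2.79, 3.14, 3.14, 3.14].

INTERFACE

Orientations are given as a unit quaternion [x, y, z, w].
In Python, from bench import r, viewer gives the robot as it stands.
- The arm moves only by the tool apply_moves, never from a script. Its argument "increments" is a list of rows, each an object with "grip": the closure in counts, from 0 (fully open) to 255 (shut); "xyz": the shift along the tool's x, y, z in mm, a list of three; "rotation": the turn, a rotation vector about the tool's x, y, z in degrees, a list of three. A call has 1 to 5 rows; each row is the pose to reach, as a shift and turn from the pose measured when the call began, along the tool's axes at that moment; what a row does not reach only later rows make up. A row lasts 1/8 s, in which the tool goes at most 62.5 mm and 10.7 degrees, less where a joint would pass 70% of its speed; a pose out of reach is approached as far as the arm can. A call with a gripper value outside its range is refused whole. The fingers move at their own pace and stop on an object; "squeeze" is the grip in N (left out, the last holds). Time passes only in rows, so rows that repeat a pose let the fingers close. It gives the time, the measured TCP pose, the force and the opening at its end, in the units of the state.
- r.read_state(): the state, without advancing time (a new reading comes with each control period).
- viewer.camera(name): name is "scene" or "side" or "wrist"; returns a dict with "img" (400x640x3 uint8, blue, green, red), "range_z" (400x640 float32, m along the optical axis (not along the pixel's ray), 0 where there is no reading), "vertical_fov" (degrees; the focal length in pixels is half the picture's height over the tangent of half this angle, whatever the lens; pixels are square), "cx", "cy" (the principal point, pixels), "rvec" (rotation vector, rad) and "tvec" (3), from world to camera coordinates, as OpenCV has them. Camera axes: x right, y down, z forward; pixel columns grow to the right and rows downward; lengths in m; the calibration is good to about 2 mm. A picture is of the moment at which its call begins.
- r.close_job(): hands the job in, once; it reports no verdict.
The state is a dict: "time": time; "joint_positions": joint angles; "joint_vel": joint speeds; "joint_torque": joint torques, N m; "ee_pos": TCP position; "eef_rot": TCP orientation; "ft_force": force on the tool from outside, world axes, zero at the start; "torque": the same for the moment, N m; "width": finger opening in m.
Only numpy, scipy, OpenCV 4.12 (cv2) and the standard library are available. Lean on these libraries where they do the work, as an engineer would, in place of code of your own. Each camera call takes 0.05 s, during which the arm holds its last target.

TASK

Put the lens of the bench magnifier into its cell so that it lies flat on the seat, lowering it in rather than dropping it from a height. Then set the retaining ring squarely on the cell with its pins in the thread starts and turn it clockwise, by its tab or its rim, until it is snug on the lens: firm, but not forced, as over-tightening cracks the glass. Let go, and leave the cup, the jar and the wooden collar where they are.

Things in the scene. Friction and masses are not known exactly. Their poses are not given: they have to be found in the camera images.
- cell_mouth (a point): Centre of the rim of the fixed lens cell, 70 mm above the bench; z up along the bore, +x to the middle of one thread start. The cell is a dark steel round cup, outside 43, bore 38 (wall 2.5), 51 mm over its outer thread ridges. In the bore, 7.5 to 12.5 mm below the rim (differs each time), is a springy seat, about 40 N/mm, so a seated lens stands 1.5 to 6.5 mm proud of the rim.
- cell_foot (a point): Point on the bench under the cell's centre, axes as cell_mouth. Foot 72 mm wide, 10 mm high; above it a stem 34 mm wide up to 30 mm, then the cup.
- cell_gap (a point): A thread start, 23 mm out along +x of cell_mouth: middle of a shelf 8 mm below the rim, on which a pin of the ring lands. The upper thread ridge (top 2 mm below the rim) has three gaps 40 degrees wide, centred on the cell's +x and 120 and 240 degrees from it. A hard stop blocks turning a pin more than about 14 degrees anticlockwise from the gap's middle.
- cell_stop (a point): Hard stop at the end of the groove from cell_gap. Clockwise from above, the groove is level for 5 degrees from the gap's middle, then falls 0.1 mm per degree, with 0.8 mm of play above the pin; a pin meets the stop about 90 degrees from the gap's middle. Snug comes at about 20 to 80 degrees, depending on the seat's height.
- lens_center (a point): Centre (half-way up) of the lens: loose glass disc in a plain steel band, 36 mm in diameter, 14 mm thick over the band, lower edge bevelled 1.5 mm, the glass bulging 2.5 mm above the band; 45 g. z up. It lies right way up on a bamboo stub 24 mm wide and 18 mm high.
- ring_center (a point): Centre (half-way up, on the axis) of the retaining ring: loose twelve-sided bare-metal cap ring, 59 mm across flats, 20 mm high, about 140 g, lying right way up on the bench, z up. Flats are centred every 30 degrees from +x; a lever tab sticks out along +x. With its pins on the shelves in the gaps this point is 1 mm above the cell's rim; with the pins on top of a ridge, 1 to 7 mm higher.
- ring_flange (a point): Centre of the underside of the ring's top flange, 16 mm above its lower edge. Flange 4 mm thick with a 29 mm opening, skirt 53 mm wide inside. It is 7 mm above the rim with the pins at the thread starts. Turned clockwise the ring sinks until the flange meets the lens, turns about 8 degrees more to take up the play, then the load on the lens grows by about 3 to 5 N per degree.
- ring_pin (a point): Centre of the ring's pin under its tab: three steel pins 4 mm thick, at the ring's +x and 120 and 240 degrees from it, 3 mm above its lower edge, reaching in to a 45 mm circle; a 2 mm rib on the ring's top marks each.
- ring_tab (a point): Middle of the ring's lever tab, a bar 10 mm wide, 10 mm high (8 to 18 mm above the ring's lower edge), reaching to 58 mm from the axis; this point is 46 mm from the axis. The ring runs free (under 2 N here) until snug: then pushing on here sideways takes 10 to 18 N while it moves, which puts about 8 to 20 N on the lens. It stays put when let go. Above 40 N on the lens the glass cracks.
- cup: Bystander: bamboo cup 60 mm wide, 85 mm high, origin at the centre of its underside.
- jar: Bystander: grey jar with white cap, 56 mm wide, 75 mm high, origin at the centre of its underside.
- collar: Bystander: plain dark wooden ring 68 mm wide, 22 mm high, no pins, origin at the centre of its underside.
Not all that is in view belongs to the job. Leave any pink or turquoise look-alike of the part that bears ring_center alone.

How it is judged:
On the way, in this order (a step that is already met when the one before it is completed fails the run):
1. the lens lies flat on the seat in the cell, let go (horizontal distance between lens_center and cell_mouth below 0.003 m and z of lens_center in the frame of cell_mouth below 0.0005 m and angle between lens_center's own z axis and vertical below 0.07 rad and contact force between the fingers and lens below 0.1 N), for 0.2 s.
2. the ring is squarely on the cell (horizontal distance between ring_center and cell_mouth below 0.004 m and z of ring_center in the frame of cell_mouth below 0.0016 m and angle between ring_center's own z axis and vertical below 0.1 rad), for 0.1 s.
At the end, for the whole second after the job is handed in: The lens lies flat in the cell, centred within 3 mm; the ring is screwed on squarely (within 4 mm and 4 degrees), let go and at rest, and by itself keeps pressing on the lens with 5 to 25 N (horizontal distance between lens_center and cell_mouth below 0.003 m and z of lens_center in the frame of cell_mouth below 0.0005 m and angle between each of lens_center, ring_center's own z axis and vertical below 0.07 rad and horizontal distance between ring_center and cell_mouth below 0.004 m and z of ring_center in the frame of cell_mouth below 0.0008 m and contact force between ring and lens between 5 and 25 N and linear speed of ring below 0.02 m/s); the robot touches nothing.
It fails at once if the ring pressed on the lens with more than 40 N: the glass cracked (contact force between ring and lens above 40 N).
It fails at once if the lens fell freely from more than about 18 mm (linear speed of lens above 0.6 m/s and contact force between the fingers and lens below 0.05 N).
It fails at once if the cup was moved more than 30 mm (distance of cup from where it was at the start of the episode above 0.03 m).
It fails at once if the jar was moved more than 30 mm (distance of jar from where it was at the start of the episode above 0.03 m).
It fails at once if the collar was moved more than 30 mm (distance of collar from where it was at the start of the episode above 0.03 m).
It also fails if it takes over 72 s, if anything falls off the work surface, if the arm or the gripper's body presses on something with over 40 N, if the wrist force passes 120 N, or if a joint passes its speed limit or range.

## Working session

There is one attempt and no reset: what is moved stays moved. The work goes in short steps, Python scripts to look and compute and a tool call to move; the robot and the scene stay as the last step left them, time stands still between calls to the robot, and variables do not carry over. Pictures are saved under pics/ and viewed, and the job is handed in when it is done.

Besides the shell and the picture viewer there is one more tool, called as name([rows], argument=value, ...), one row to a line, values as JSON. apply_moves: Moves the arm, as the interface text tells. Its arguments: {"type":"object","properties":{"increments":{"type":"array","items":{"type":"object","properties":{"grip":{"type":"number"},"xyz":{"type":"array","items":{"type":"number"}},"rotation":{"type":"array","items":{"type":"number"}}}}},"squeeze":{"type":"number"}},"required":["increments"]}

```bash
ls; mkdir -p pics; cat > h.py <<'E'
import numpy as np, cv2
from bench import r, viewer
from scipy.spatial.transform import Rotation as R
def cam(n, save=None):
    c=viewer.camera(n)
    if save: cv2.imwrite('pics/%s.png'%save,c['img'])
    c['f']=200/np.tan(np.radians(c['vertical_fov'])/2)
    c['Rm']=cv2.Rodrigues(np.array(c['rvec'],float))[0]; c['t']=np.array(c['tvec'],float).ravel()
    np.savez('pics/%s.npz'%(save or n),**{k:c[k] for k in ('img','range_z','f','Rm','t','cx','cy')})
    return c
def load(s): return dict(np.load('pics/%s.npz'%s))
def ray(c,u,v,z):
    d=c['Rm'].T@np.array([(u-c['cx'])/c['f'],(v-c['cy'])/c['f'],1.]); o=-c['Rm'].T@c['t']
    return o+d*(z-o[2])/d[2]
def cloud(c):
    v,u=np.mgrid[:400,:640]; z=c['range_z']
    p=np.stack([(u-c['cx'])/c['f']*z,(v-c['cy'])/c['f']*z,z],-1)
    return (p-c['t'])@c['Rm']   # world
def st():
    s=r.read_state()
    print('t',round(s['time'],3),'pos',np.round(s['ee_pos'],4),'rot',np.round(R.from_quat(s['eef_rot']).as_matrix(),4).tolist(),'F',np.round(s['ft_force'],2),'M',np.round(s['torque'],2),'w',round(s['width'],4)); return s
def totool(s,dw): return R.from_quat(s['eef_rot']).as_matrix().T@np.array(dw)*1000
E
python3 - <<'E'
from h import *
s=st(); print(s['joint_positions'])
for n in('scene','side','wrist'):
    c=cam(n,n+'0'); print(n,c['f'],c['cx'],c['cy'],np.round(-c['Rm'].T@c['t'],3),(c['range_z']>0).mean())
E
```

```text
pics
t 0.0 pos [0.1833 0.5971 0.2298] rot [[0.2934, 0.956, -0.0003], [0.956, -0.2934, -0.0014], [-0.0014, 0.0001, -1.0]] F [-0.37 -0.47 -0.52] M [-0.01  0.02 -0.05] w 0.0867
[-1.29561791  0.33287946 -0.06467593  1.46093167  0.02160893  1.3499126
 -0.08847476]
scene 369.55043058774106 313.6690318812808 199.37533969346322 [1.013 0.066 0.782] 0.995984375
side 395.44386187168465 322.7412502320553 194.43331454153065 [0.248 0.391 0.726] 0.995984375
wrist 292.51902098033895 321.5559546683937 197.72488725096892 [0.107 0.62  0.385] 0.99609375
```

View pics/scene0.png

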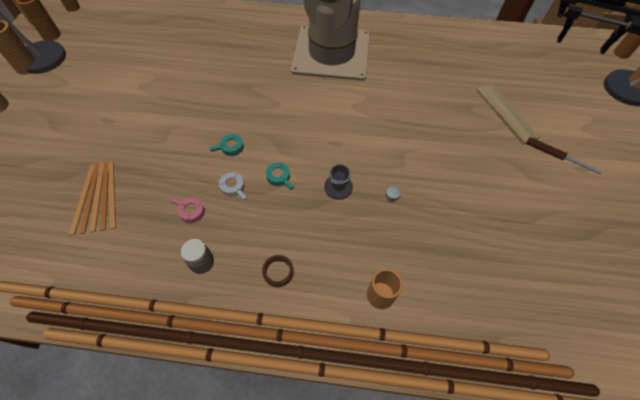

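View pics/side0.png

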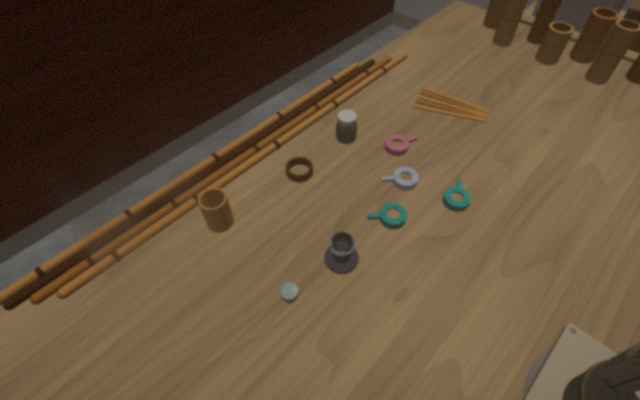

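View pics/wrist0.png

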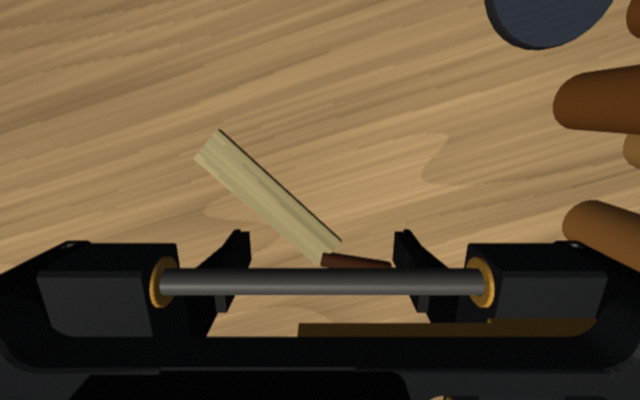

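Scene view: lens at about (392,193), cell (340,178), metal ring (232,184) with tab towards (244,196). Pink and turquoise are decoys. I'll measure them next.

```bash
python3 - <<'E'
from h import *
for n,px in(('scene0',dict(lens=(392,193,.04),cell=(340,170,.07),ring=(232,184,.02),tab=(243,196,.013),collar=(278,271,.02),cup=(386,278,.085),jar=(194,249,.075),teal=(278,174,.02))),('side0',dict(lens=(289,291,.04),cell=(343,241,.07),ring=(405,178,.02),tab=(385,178,.013),cup=(213,196,.085)))):
    c=load(n); P=cloud(c)
    for k,(u,v,z) in px.items(): print(n,k,np.round(ray(c,u,v,z),3),np.round(P[v,u],3))
c=load('scene0')
i=cv2.resize(c['img'][110:310,150:430],None,fx=2.85,fy=2.85,interpolation=cv2.INTER_CUBIC);cv2.imwrite('pics/s0z.png',i[:600,:800])
c=load('wrist0'); print(c['Rm'])
s=r.read_state();Rt=R.from_quat(s['eef_rot']).as_matrix();print('cam in tool',np.round(Rt.T@(-c['Rm'].T@c['t']-s['ee_pos']),4),'axes',np.round(Rt.T@c['Rm'].T,3))
E
```

```text
scene0 lens [0.535 0.197 0.04 ] [0.531 0.198 0.033]
scene0 cell [0.507 0.069 0.07 ] [0.497 0.069 0.057]
scene0 ring [ 0.547 -0.19   0.02 ] [ 0.533 -0.198 -0.003]
scene0 tab [ 0.574 -0.158  0.013] [ 0.577 -0.156  0.018]
scene0 collar [ 0.752 -0.039  0.02 ] [ 0.746 -0.042  0.002]
scene0 cup [0.762 0.181 0.085] [0.746 0.188 0.042]
scene0 jar [ 0.747 -0.211  0.075] [ 0.747 -0.211  0.076]
scene0 teal [ 0.503 -0.083  0.02 ] [ 0.49  -0.087 -0.   ]
side0 lens [0.52  0.204 0.04 ] [0.522 0.203 0.034]
side0 cell [0.507 0.069 0.07 ] [0.514 0.06  0.053]
side0 ring [ 0.536 -0.187  0.02 ] [ 0.544 -0.203  0.   ]
side0 tab [ 0.574 -0.16   0.013] [ 0.571 -0.156  0.019]
side0 cup [0.772 0.179 0.085] [0.791 0.171 0.062]
[[ 0.29315939  0.95606308 -0.00098442]
 [ 0.91561992 -0.28046162  0.28806499]
 [ 0.27513221 -0.08535031 -0.95761036]]
cam in tool [-0.0008 -0.0795 -0.1549] axes [[ 1.     0.     0.   ]
 [-0.     0.958  0.288]
 [-0.    -0.288  0.958]]
```

View pics/s0z.png

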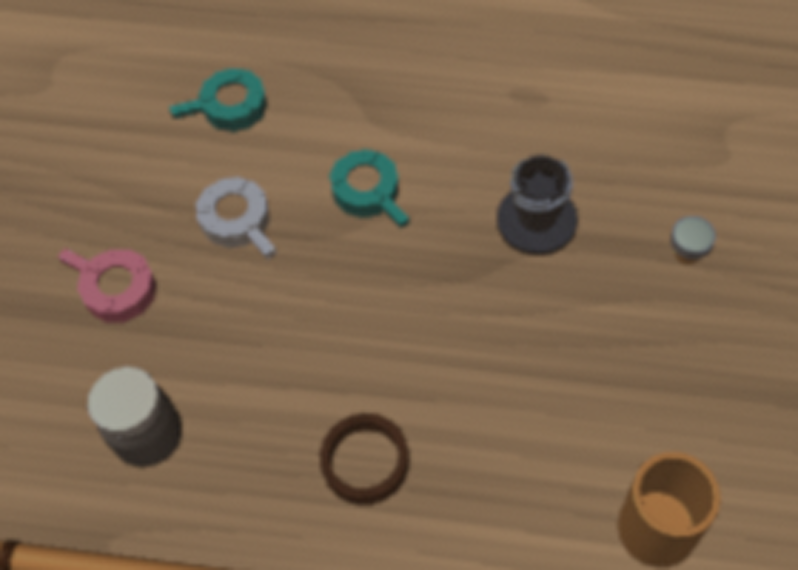

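apply_moves([
  {"grip": 0, "xyz": [-56, 90, 14], "rotation": [0, 0, 10]},
  {"grip": 0, "xyz": [-112, 180, 28], "rotation": [0, 0, 20]},
  {"grip": 0, "xyz": [-168, 270, 42], "rotation": [0, 0, 30]},
  {"grip": 0, "xyz": [-224, 360, 56], "rotation": [0, 0, 40]},
  {"grip": 0, "xyz": [-280, 449, 70], "rotation": [0, 0, 50]},
])

```text
time: 0.78
ee_pos: [0.3875, 0.3619, 0.189]
eef_rot: [0.981, 0.196, -0.0, 0.0]
ft_force: [0.5, 0.1, -0.7]
width: 0.087
```

```bash
python3 - <<'E'
from h import *
s=st(); print(np.round(s['joint_positions'],3),totool(s,np.array([.53,.198,.15])-s['ee_pos']))
E
```

```text
t 0.775 pos [0.3875 0.3619 0.189 ] rot [[0.9231, 0.3845, -0.0002], [0.3845, -0.9231, -0.0008], [-0.0005, 0.0007, -1.0]] F [ 0.53  0.14 -0.73] M [-0.02 -0.   -0.01] w 0.087
[-1.017  0.149  0.198  1.778 -0.031  1.218 -0.417] [ 68.53136598 206.08674589  39.1384245 ]
```

apply_moves([
  {"grip": 0, "xyz": [20, 60, 11]},
  {"grip": 0, "xyz": [39, 118, 22]},
  {"grip": 0, "xyz": [58, 175, 33]},
  {"grip": 0, "xyz": [68, 206, 39]},
  {"grip": 0, "xyz": [68, 206, 39]},
])

```text
$.increments[0]: bad value
```

```bash
python3 - <<'E'
from h import *
s=st(); print(np.round(s['joint_positions'],3))
c=cam('wrist','w1')
E
```

```text
t 0.775 pos [0.3875 0.3619 0.189 ] rot [[0.9231, 0.3845, -0.0002], [0.3845, -0.9231, -0.0008], [-0.0005, 0.0007, -1.0]] F [ 0.53  0.14 -0.73] M [-0.02 -0.   -0.01] w 0.087
[-1.017  0.149  0.198  1.778 -0.031  1.218 -0.417]
```

View pics/w1.png

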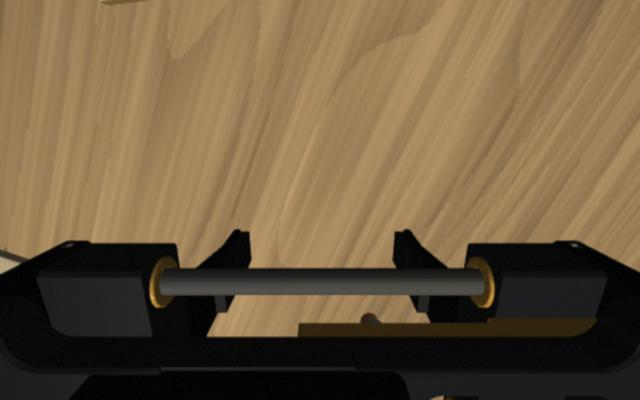

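apply_moves([
  {"grip": 0, "xyz": [20, 60, 11], "rotation": [0, 0, 0]},
  {"grip": 0, "xyz": [39, 118, 22], "rotation": [0, 0, 0]},
  {"grip": 0, "xyz": [58, 175, 33], "rotation": [0, 0, 0]},
  {"grip": 0, "xyz": [68, 206, 39], "rotation": [0, 0, 0]},
  {"grip": 0, "xyz": [68, 206, 39], "rotation": [0, 0, 0]},
])

```text
time: 1.45
ee_pos: [0.5339, 0.1832, 0.1493]
eef_rot: [0.983, 0.184, -0.0, 0.004]
ft_force: [-0.9, 0.8, 0.4]
width: 0.0868
```

```bash
python3 - <<'E'
from h import *
s=st(); print(np.round(s['joint_positions'],3))
c=cam('wrist','w1')
E
```

```text
t 1.45 pos [0.5339 0.1832 0.1493] rot [[0.9322, 0.362, 0.0008], [0.362, -0.9322, -0.0071], [-0.0018, 0.0069, -1.0]] F [-0.89  0.77  0.38] M [-0.03  0.04  0.05] w 0.0868
[-0.729  0.265  0.367  1.746 -0.095  1.151  0.035]
```

View pics/w1.png

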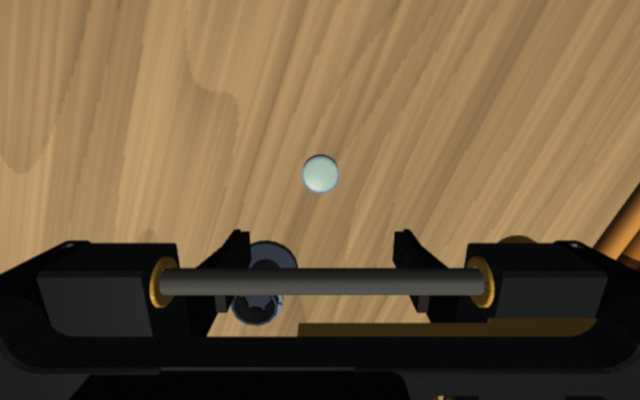

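```bash
cat >> h.py <<'E'
def blob(c,mask,z,save=None):
    n,l,stt,ce=cv2.connectedComponentsWithStats(mask.astype(np.uint8))
    o=[]
    for i in range(1,n):
        if stt[i,4]>150: o.append((stt[i,4],np.round(ce[i],1),np.round(ray(c,*ce[i],z),4),stt[i,:4]))
    return o
E
python3 - <<'E'
from h import *
s=st()
c=load('w1'); 
def f(c):
    h=cv2.cvtColor(c['img'],cv2.COLOR_BGR2HSV); P=cloud(c)
    m=(P[...,2]>.028)&(P[...,2]<.045)
    m[230:]=0
    for b in blob(c,m,.033): print(b)
    print(h[173,320])
f(c)
s=st(); print(-c['Rm'].T@c['t'])
c=cam('wrist','w2'); f(c); print(-c['Rm'].T@c['t']); s=st()
E
```

```text
t 1.5 pos [0.5328 0.1857 0.1496] rot [[0.9311, 0.3648, 0.0005], [0.3648, -0.9311, -0.0057], [-0.0016, 0.0055, -1.0]] F [-0.15  1.8   0.49] M [-0.05  0.05  0.04] w 0.087
(np.int32(1120), array([320. , 173.9]), array([0.5245, 0.2009, 0.033 ]), array([301, 155,  38,  38], dtype=int32))
[ 68  29 193]
t 1.5 pos [0.5328 0.1857 0.1496] rot [[0.9311, 0.3648, 0.0005], [0.3648, -0.9311, -0.0057], [-0.0016, 0.0055, -1.0]] F [-0.15  1.8   0.49] M [-0.05  0.05  0.04] w 0.087
[0.50461824 0.25741458 0.30376033]
(np.int32(1114), array([320.1, 176.8]), array([0.5245, 0.201 , 0.033 ]), array([302, 158,  37,  38], dtype=int32))
[ 72  31 191]
[0.50334271 0.25972494 0.30414306]
t 1.55 pos [0.5322 0.1874 0.1498] rot [[0.9302, 0.3671, 0.0006], [0.3671, -0.9302, -0.0048], [-0.0012, 0.0047, -1.0]] F [ 0.17  0.23 -0.66] M [-0.08 -0.   -0.  ] w 0.0876
```

```bash
cat >> h.py <<'E'
def plan(p,yaw):
    """world target p, yaw deg of tool x -> xyz mm, rotvec deg in the tool frame"""
    s=r.read_state(); R0=R.from_quat(s['eef_rot']); y=np.radians(yaw)
    Rd=R.from_matrix(np.array([[np.cos(y),np.sin(y),0],[np.sin(y),-np.cos(y),0],[0,0,-1]]))
    M=R0.as_matrix(); print('now',np.round(s['ee_pos'],4),'yaw',round(np.degrees(np.arctan2(M[1,0],M[0,0])),2),'tilt',round(np.degrees(np.arccos(-M[2,2])),2),'F',np.round(s['ft_force'],1),'Mz',np.round(s['torque'],2),'w',round(s['width'],4),'t',round(s['time'],2))
    print('  xyz',np.round(totool(s,np.array(p)-s['ee_pos']),1),'rot',np.round(np.degrees((R0.inv()*Rd).as_rotvec()),1))
E
python3 -c "
from h import *
plan([.5245,.201,.07],22)
plan([.5245,.201,.034],22)"
```

```text
now [0.5322 0.1874 0.1498] yaw 21.54 tilt 0.28 F [ 0.2  0.2 -0.7] Mz [-0.08 -0.   -0.  ] w 0.0876 t 1.55
  xyz [ -2.  -15.8  79.7] rot [ 0.3  0.1 -0.5]
now [0.5322 0.1874 0.1498] yaw 21.54 tilt 0.28 F [ 0.2  0.2 -0.7] Mz [-0.08 -0.   -0.  ] w 0.0876 t 1.55
  xyz [ -2.  -16.  115.7] rot [ 0.3  0.1 -0.5]
```

apply_moves([
  {"grip": 0, "xyz": [-2, -16, 30], "rotation": [0.3, 0.1, -0.5]},
  {"grip": 0, "xyz": [-2, -16, 60], "rotation": [0.3, 0.1, -0.5]},
  {"grip": 0, "xyz": [-2, -16, 75], "rotation": [0.3, 0.1, -0.5]},
  {"grip": 0, "xyz": [-2, -16, 80], "rotation": [0.3, 0.1, -0.5]},
  {"grip": 0, "xyz": [-2, -16, 80], "rotation": [0.3, 0.1, -0.5]},
])

```text
time: 2.17
ee_pos: [0.5247, 0.2015, 0.0703]
eef_rot: [0.982, 0.191, 0.0, -0.0]
ft_force: [-0.1, 0.1, -0.2]
width: 0.0871
```

```bash
python3 -c "
from h import *
plan([.5245,.201,.034],22)
c=cam('wrist','w3')
P=cloud(c);m=(P[...,2]>.028)&(P[...,2]<.045)
for b in blob(c,m,.033): print(b)
"
```

```text
now [0.5247 0.2015 0.0703] yaw 22.05 tilt 0.07 F [-0.1  0.1 -0.2] Mz [-0.06  0.04  0.01] w 0.0871 t 2.17
  xyz [-0.4  0.4 36.3] rot [-0.  -0.1  0.1]
(np.int32(1953), array([321.7, 226.1]), array([0.5243, 0.2014, 0.033 ]), array([297, 202,  51,  49], dtype=int32))
```

View pics/w3.png

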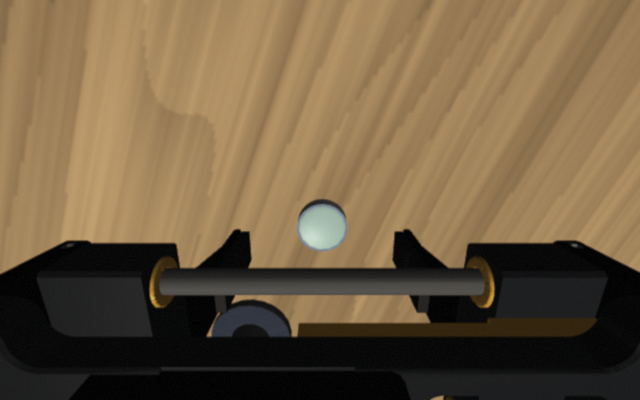

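apply_moves([
  {"grip": 0, "xyz": [0, 0, 20], "rotation": [0, 0, 0]},
  {"grip": 0, "xyz": [-0.3, 0, 34], "rotation": [0, 0, 0]},
  {"grip": 0, "xyz": [-0.3, 0, 36.5], "rotation": [0, 0, 0]},
  {"grip": 60, "xyz": [-0.3, 0, 36.5], "rotation": [0, 0, 0]},
  {"grip": 120, "xyz": [-0.3, 0, 36.5], "rotation": [0, 0, 0]},
], squeeze=10)

```text
time: 2.85
ee_pos: [0.5251, 0.2016, 0.0348]
eef_rot: [0.982, 0.191, 0.001, -0.001]
ft_force: [0.3, -0.1, -0.6]
width: 0.0742
```

apply_moves([
  {"grip": 220, "xyz": [0, 0, 0], "rotation": [0, 0, 0]},
  {"grip": 220, "xyz": [0, 0, 0], "rotation": [0, 0, 0]},
  {"grip": 220, "xyz": [0, 0, 0], "rotation": [0, 0, 0]},
  {"grip": 220, "xyz": [0, 0, 0], "rotation": [0, 0, 0]},
])

```text
time: 3.35
ee_pos: [0.5251, 0.2016, 0.0348]
eef_rot: [0.982, 0.191, 0.001, -0.001]
ft_force: [-0.0, -0.1, -0.6]
width: 0.0351
```

```bash
python3 -c "
from h import *
plan([.507,.069,.15],22)
"
```

```text
now [0.5251 0.2016 0.0348] yaw 22.04 tilt 0.16 F [-0.  -0.1 -0.6] Mz [-0.08  0.01  0.04] w 0.0351 t 3.35
  xyz [ -66.3  116.  -115.5] rot [-0.  -0.2  0. ]
```

apply_moves([
  {"grip": 220, "xyz": [0, 0, -50], "rotation": [0, 0, 0]},
  {"grip": 220, "xyz": [-15, 30, -100], "rotation": [0, 0, 0]},
  {"grip": 220, "xyz": [-30, 75, -115], "rotation": [0, 0, 0]},
  {"grip": 220, "xyz": [-50, 120, -115], "rotation": [0, 0, 0]},
  {"grip": 220, "xyz": [-66, 150, -115], "rotation": [0, 0, 0]},
])

```text
time: 3.98
ee_pos: [0.5198, 0.0351, 0.1498]
eef_rot: [0.982, 0.19, 0.002, -0.001]
ft_force: [0.3, 0.6, -0.3]
width: 0.0354
```

apply_moves([
  {"grip": 220, "xyz": [0, 0, 0], "rotation": [0, 0, 0]},
  {"grip": 220, "xyz": [0, 0, 0], "rotation": [0, 0, 0]},
])

```text
time: 4.22
ee_pos: [0.5199, 0.0358, 0.1498]
eef_rot: [0.982, 0.19, 0.002, -0.001]
ft_force: [0.0, 1.1, -0.9]
width: 0.0355
```

```bash
python3 -c "
from h import *
plan([.507,.069,.15],22)
c=cam('wrist','w4')
i=cv2.resize(c['img'][100:350,160:480],None,fx=2.4,fy=2.4,interpolation=cv2.INTER_CUBIC);cv2.imwrite('pics/w4z.png',i)
"
```

```text
now [0.5199 0.0358 0.1498] yaw 21.94 tilt 0.2 F [ 0.   1.1 -0.9] Mz [-0.07  0.07  0.02] w 0.0355 t 4.22
  xyz [  0.4 -35.6  -0.1] rot [-0.1 -0.2 -0.1]
```

View pics/w4z.png

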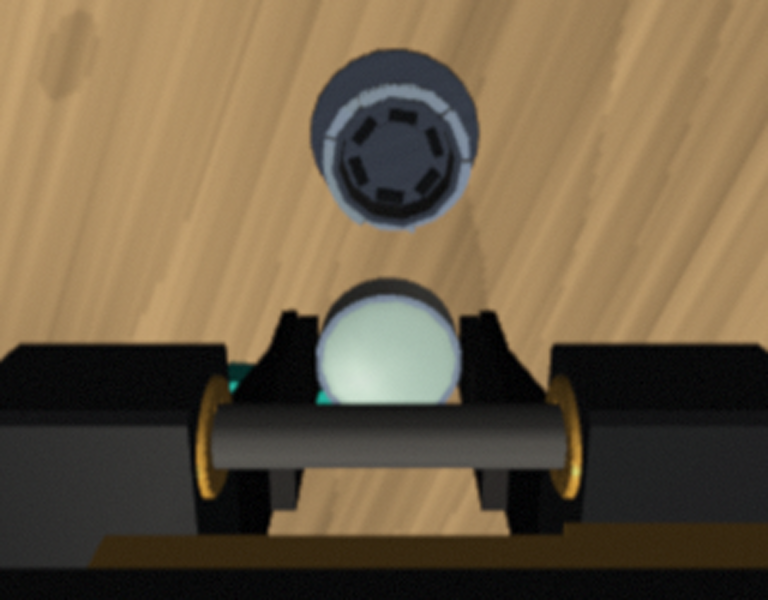

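```bash
python3 - <<'E'
from h import *
c=load('w4'); P=cloud(c)
i=cv2.resize(c['img'][110:205,270:390],None,fx=6.2,fy=6.2,interpolation=cv2.INTER_CUBIC);cv2.imwrite('pics/w4y.png',cv2.convertScaleAbs(i,alpha=1.7,beta=10))
sub=P[110:205,270:390]
z=sub[...,2]
print(np.histogram(z[(z>.04)],bins=np.arange(.04,.08,.002)))
m=(P[...,2]>.055)&(P[...,2]<.078); m[205:]=0;m[:,:270]=0;m[:,390:]=0
v,u=np.nonzero(m)
for lo,hi in((.0685,.078),(.064,.0685),(.055,.064)):
    mm=m&(P[...,2]>=lo)&(P[...,2]<hi); p=P[mm]
    ctr=np.array([.507,.069]); 
    print(lo,len(p), np.percentile(p[:,2],[5,50,95]) if len(p) else '')
mm=(m&(P[...,2]>.066)).astype(np.uint8)
ct=max(cv2.findContours(mm,cv2.RETR_EXTERNAL,cv2.CHAIN_APPROX_NONE)[0],key=len)[:,0]
q=np.array([ray(c,a,b,.07)[:2] for a,b in ct])
(cx,cy),rad=cv2.minEnclosingCircle((q*1e3).astype(np.float32)); print('enc',cx,cy,rad)
A=np.c_[2*q,np.ones(len(q))];sol=np.linalg.lstsq(A,(q**2).sum(1),rcond=None)[0];print('fit',sol[:2],np.sqrt(sol[2]+sol[:2]@sol[:2]))
# polar radial profile of outer contour
d=q-sol[:2];a=np.degrees(np.arctan2(d[:,1],d[:,0]))%360;rr=np.hypot(*d.T)*1e3
for k in range(0,360,10):
    w=(a>=k)&(a<k+10); print(k,np.round(rr[w].mean(),1) if w.any() else None,end='; ')
E
```

```text
(array([  0,   0,   0,   0,  47, 449, 554,  83,  78, 349, 118, 299, 163,
       193, 202, 426,  23,   0,   0]), array([0.04 , 0.042, 0.044, 0.046, 0.048, 0.05 , 0.052, 0.054, 0.056,
       0.058, 0.06 , 0.062, 0.064, 0.066, 0.068, 0.07 , 0.072, 0.074,
       0.076, 0.078]))
0.0685 595 [0.06893286 0.07060908 0.07191361]
0.064 412 [0.06427101 0.06649947 0.06831334]
0.055 882 [0.05616779 0.05974518 0.0636631 ]
enc 509.1625061035156 68.38827514648438 25.48191261291504
fit [0.50930083 0.06822896] 0.02290298238791136
0 24.8; 10 24.9; 20 23.5; 30 21.3; 40 21.2; 50 21.5; 60 23.2; 70 21.2; 80 21.8; 90 21.3; 100 21.4; 110 23.8; 120 25.2; 130 25.2; 140 23.4; 150 21.5; 160 21.2; 170 21.6; 180 23.5; 190 21.1; 200 21.7; 210 21.3; 220 23.0; 230 24.5; 240 24.8; 250 24.9; 260 23.3; 270 21.8; 280 21.7; 290 21.8; 300 23.4; 310 21.4; 320 22.0; 330 21.8; 340 22.9; 350 24.1;
```

View pics/w4y.png

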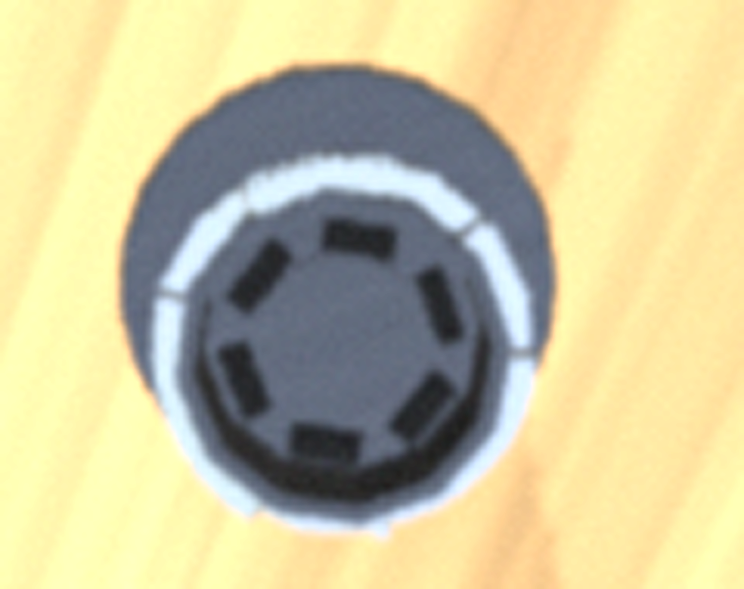

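```bash
python3 - <<'E'
from h import *
c=load('w4'); P=cloud(c); p=P[110:205,270:390].reshape(-1,3)
C=np.array([.5092,.0683]); d=p[:,:2]-C; rr=np.hypot(*d.T)*1e3; a=np.degrees(np.arctan2(d[:,1],d[:,0]))%360
for k in range(0,360,10):
    w=(a>=k)&(a<k+10)
    o=[]
    for lo,hi in((19.3,21.3),(21.8,23.2),(23.2,25)):
        ww=w&(rr>lo)&(rr<hi)&(p[:,2]>.03); o.append('%d:%.1f'%(ww.sum(),np.median(p[ww,2])*1e3) if ww.any() else '-')
    print(k,o)
# seat
ww=(rr<14); print(np.percentile(p[ww,2],[5,25,50,75,95]))
# rectified top view, plane .068
n=600; g=(np.arange(n)-n/2)/n*.07
X,Y=np.meshgrid(C[0]+g,C[1]-g)
q=np.stack([X,Y,np.full_like(X,.069)],-1)@c['Rm'].T+c['t']
u=(q[...,0]/q[...,2]*c['f']+c['cx']).astype(np.float32);v=(q[...,1]/q[...,2]*c['f']+c['cy']).astype(np.float32)
im=cv2.convertScaleAbs(cv2.remap(c['img'],u,v,cv2.INTER_CUBIC),alpha=1.6)
for R_ in (19,21.5,25.5): cv2.circle(im,(300,300),int(R_/70*n),(0,0,255),1)
cv2.imwrite('pics/w4r.png',im)
E
```

```text
0 ['17:71.0', '5:68.2', '11:67.4']
10 ['11:71.0', '6:68.4', '9:68.1']
20 ['19:70.0', '8:69.2', '15:62.6']
30 ['10:70.7', '7:62.4', '11:63.2']
40 ['10:71.0', '7:62.8', '11:62.6']
50 ['12:70.4', '8:63.2', '12:63.0']
60 ['11:71.1', '7:67.5', '13:65.0']
70 ['12:70.9', '7:62.5', '11:62.2']
80 ['12:70.9', '10:63.6', '11:63.2']
90 ['12:70.2', '7:64.6', '14:64.6']
100 ['15:70.7', '9:65.1', '13:65.2']
110 ['12:70.3', '9:66.5', '12:65.9']
120 ['14:71.4', '9:67.3', '13:67.2']
130 ['11:70.2', '9:67.7', '12:68.6']
140 ['12:70.3', '7:61.7', '9:62.4']
150 ['12:70.9', '7:62.4', '12:62.2']
160 ['12:71.0', '8:63.0', '11:63.2']
170 ['12:71.1', '9:62.6', '11:62.7']
180 ['12:71.1', '8:67.6', '11:67.3']
190 ['11:70.5', '6:62.7', '12:62.3']
200 ['12:70.3', '10:63.6', '12:63.5']
210 ['14:70.8', '3:64.6', '11:64.0']
220 ['10:70.6', '4:64.9', '12:65.2']
230 ['21:70.0', '5:66.7', '12:66.6']
240 ['20:69.1', '4:69.8', '11:67.1']
250 ['15:70.9', '5:68.7', '10:68.3']
260 ['26:65.0', '5:69.2', '7:68.5']
270 ['29:64.4', '2:70.5', '3:62.2']
280 ['22:65.6', '1:70.1', '6:63.5']
290 ['31:64.9', '2:70.0', '4:63.3']
300 ['34:64.8', '2:70.5', '10:67.5']
310 ['23:67.7', '-', '6:62.6']
320 ['33:63.7', '3:70.1', '5:63.4']
330 ['26:65.0', '2:70.2', '7:64.4']
340 ['22:68.5', '3:66.4', '10:65.8']
350 ['26:65.2', '3:70.6', '9:66.5']
[0.05060521 0.05224926 0.05288774 0.05363508 0.05933004]
```

View pics/w4r.png

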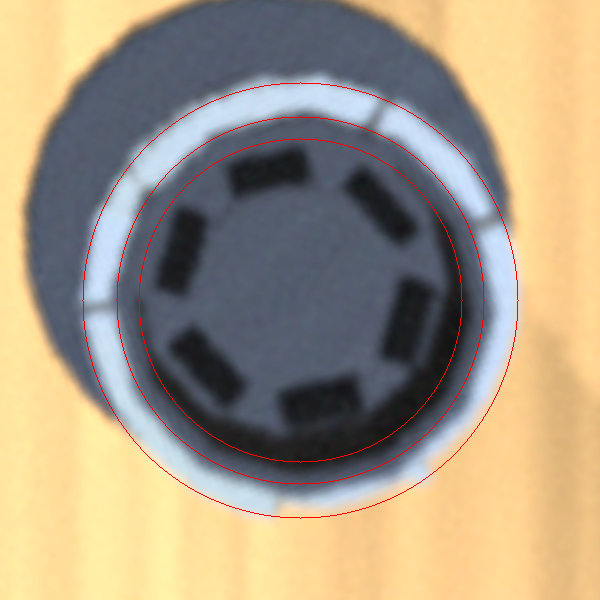

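```bash
python3 - <<'E'
from h import *
def fit(q):
    A=np.c_[2*q,np.ones(len(q))]
    for _ in range(5):
        s=np.linalg.lstsq(A,(q**2).sum(1),rcond=None)[0];R_=np.sqrt(s[2]+s[:2]@s[:2])
        e=abs(np.hypot(*(q-s[:2]).T)-R_); k=e<max(np.percentile(e,80),1e-4); A=A[k];q=q[k]
    return s[:2],R_,len(q)
c=load('w4'); P=cloud(c); s=r.read_state(); print(s['ee_pos'])
h=cv2.cvtColor(c['img'],cv2.COLOR_BGR2HSV)
m=(h[...,2]>110)&(h[...,0]>40)&(h[...,0]<130); m[:215]=0;m[266:]=0;m[:,:280]=0;m[:,360:]=0
ct=max(cv2.findContours(m.astype(np.uint8),cv2.RETR_EXTERNAL,cv2.CHAIN_APPROX_NONE)[0],key=len)[:,0]
ct=ct[ct[:,1]<262]; print(ct.min(0),ct.max(0), P[245,320])
zt=s['ee_pos'][2]-.0028
print('lens in hand',fit(np.array([ray(c,a,b,zt)[:2] for a,b in ct])))
# rim outer, non-ridge sectors, and inner
m=(P[...,2]>.0665)&(P[...,2]<.078); m[205:]=0;m[:,:270]=0;m[:,390:]=0
ct=max(cv2.findContours(m.astype(np.uint8),cv2.RETR_EXTERNAL,cv2.CHAIN_APPROX_NONE)[0],key=len)[:,0]
q=np.array([ray(c,a,b,.07)[:2] for a,b in ct]); d=q-[.5093,.0682]; a=np.degrees(np.arctan2(d[:,1],d[:,0]))%120; rr=np.hypot(*d.T)
w=(rr<.0225); print('rim',fit(q[w]))
w=(rr>.0245);q2=np.array([ray(c,a,b,.068)[:2] for a,b in ct[w]]); print('ridge',fit(q2))
# seat ring
p=P[110:205,270:390].reshape(-1,3);rr=np.hypot(*(p[:,:2]-[.5093,.0681]).T)*1e3
for lo in range(0,20,2):
    ww=(rr>lo)&(rr<lo+2);print(lo,np.percentile(p[ww,2],[25,50,75]).round(4))
E
```

```text
[0.51990511 0.03632888 0.149764  ]
[292 223] [351 261] [0.51720092 0.03839747 0.14980694]
lens in hand (array([0.51989931, 0.03407546]), np.float64(0.017630215865493935), 49)
rim (array([0.50949025, 0.06798082]), np.float64(0.021508351474782195), 37)
ridge (array([0.50926854, 0.06792516]), np.float64(0.02524534602572138), 15)
0 [0.0527 0.0529 0.0535]
2 [0.0525 0.0528 0.0533]
4 [0.0523 0.0529 0.0534]
6 [0.0525 0.0529 0.0533]
8 [0.0525 0.0529 0.0532]
10 [0.0524 0.0528 0.0534]
12 [0.0509 0.056  0.0589]
14 [0.0516 0.0586 0.0591]
16 [0.0507 0.0514 0.0581]
18 [0.0539 0.0629 0.07  ]
```

```bash
python3 -c "
from h import *
plan([.5094,.0690,.0935],22)
"
```

```text
now [0.5199 0.0363 0.1498] yaw 22.0 tilt 0.2 F [-0.2  0.4  0.4] Mz [-0.08  0.03  0.02] w 0.035 t 4.28
  xyz [  2.3 -34.2  56.3] rot [-0.1 -0.2  0. ]
```

apply_moves([
  {"grip": 220, "xyz": [1, -15, 10], "rotation": [-0.1, -0.2, 0]},
  {"grip": 220, "xyz": [2.3, -30, 25], "rotation": [-0.1, -0.2, 0]},
  {"grip": 220, "xyz": [2.3, -34.2, 42], "rotation": [-0.1, -0.2, 0]},
  {"grip": 220, "xyz": [2.3, -34.2, 53], "rotation": [-0.1, -0.2, 0]},
  {"grip": 220, "xyz": [2.3, -34.2, 56], "rotation": [-0.1, -0.2, 0]},
])

```text
time: 4.9
ee_pos: [0.509, 0.0684, 0.0927]
eef_rot: [0.982, 0.191, -0.001, 0.001]
ft_force: [-0.6, -0.4, -1.0]
width: 0.0355
```

apply_moves([
  {"grip": 220, "xyz": [0, 0, 0], "rotation": [0, 0, 0]},
  {"grip": 220, "xyz": [0, 0, 0], "rotation": [0, 0, 0]},
])

```text
time: 5.15
ee_pos: [0.5093, 0.0681, 0.0931]
eef_rot: [0.982, 0.19, -0.0, 0.001]
ft_force: [1.2, 0.8, -0.5]
width: 0.0355
```

```bash
python3 - <<'E'
from h import *
plan([.5094,.0690,.0935],22)
c=cam('wrist','w5')
i=cv2.resize(c['img'][180:300,240:400],None,fx=4.8,fy=4.8,interpolation=cv2.INTER_CUBIC);cv2.imwrite('pics/w5z.png',cv2.convertScaleAbs(i,alpha=1.5))
cam('side','sd5');cc=cam('scene','sc5')
i=cv2.resize(cc['img'][130:230,280:400],None,fx=5,fy=5,interpolation=cv2.INTER_CUBIC);cv2.imwrite('pics/sc5z.png',cv2.convertScaleAbs(i,alpha=1.5))
E
```

```text
now [0.5093 0.0681 0.0931] yaw 21.93 tilt 0.1 F [ 1.2  0.8 -0.5] Mz [-0.11  0.   -0.06] w 0.0355 t 5.15
  xyz [ 0.4 -0.8 -0.4] rot [ 0.1  0.1 -0.1]
```

View pics/w5z.png

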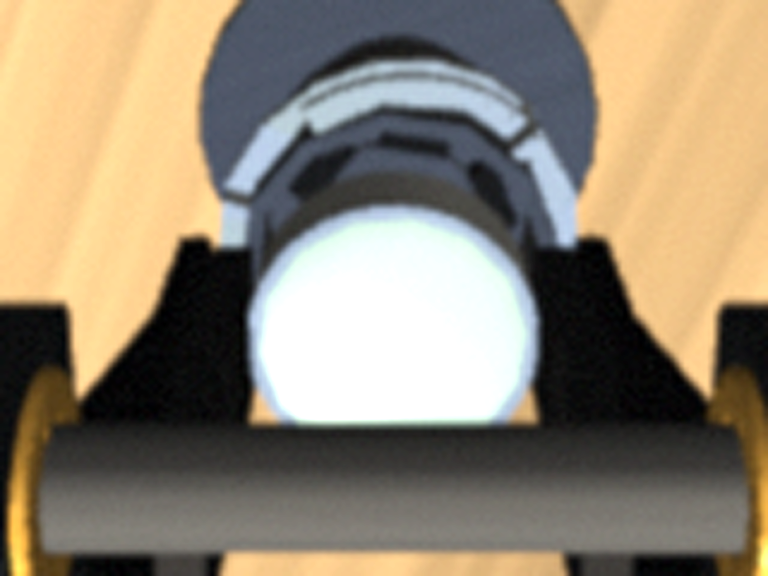

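View pics/sc5z.png

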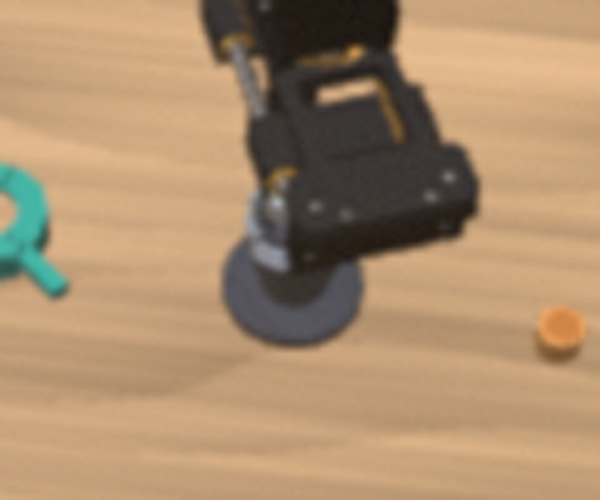

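```bash
cat >> h.py <<'E'
from scipy.optimize import least_squares
def fitR(q,R_):
    q=np.array(q); return least_squares(lambda x:np.hypot(*(q-x).T)-R_,q.mean(0)-[0,0.01],loss='soft_l1',f_scale=3e-4)
E
python3 - <<'E'
from h import *
for nm,zt in(('w4',.1470),('w5',.0903)):
    c=load(nm); P=cloud(c); h=cv2.cvtColor(c['img'],cv2.COLOR_BGR2HSV)
    z=P[...,2]
    m=(z>zt-.003)&(z<zt+.006); m[:210]=0; m[266:]=0
    m&=(h[...,2]>75)
    m[:,:280]=0;m[:,365:]=0
    ct=max(cv2.findContours(m.astype(np.uint8),cv2.RETR_EXTERNAL,cv2.CHAIN_APPROX_NONE)[0],key=len)[:,0]
    ct=ct[ct[:,1]<258]; q=[ray(c,a,b,zt)[:2] for a,b in ct]
    f=fitR(q,.018); print(nm,'lens',f.x,'rms',np.sqrt(np.mean(f.fun**2)),ct.min(0),ct.max(0))
    m=(z>.0665)&(z<.075)
    m[:,:270]=0;m[:,390:]=0; m[240 if nm=='w5' else 205:]=0
    ct=max(cv2.findContours(m.astype(np.uint8),cv2.RETR_EXTERNAL,cv2.CHAIN_APPROX_NONE)[0],key=len)[:,0]
    q=np.array([ray(c,a,b,.07)[:2] for a,b in ct]); rr=np.hypot(*(q-[.5093,.0681]).T)
    k=(rr>.0203)&(rr<.0227); f=fitR(q[k],.0215); print('rim',f.x,np.sqrt(np.mean(f.fun**2)),k.sum())
    q=np.array([ray(c,a,b,.068)[:2] for a,b in ct]); rr=np.hypot(*(q-[.5093,.0681]).T)
    k=(rr>.0243)&(rr<.0263)
    if k.sum()>5: f=fitR(q[k],.0255); print('ridge',f.x,np.sqrt(np.mean(f.fun**2)),k.sum())
plan([.5094,.069,.0935],22)
E
```

```text
w4 lens [0.51989016 0.03397582] rms 0.00022395274700622727 [292 222] [351 257]
rim [0.5094519  0.06804031] 0.00037354415467367086 118
ridge [0.50945894 0.06800464] 0.0005465275408032202 52
w5 lens [0.50929629 0.06627605] rms 0.00022036381300646695 [292 223] [351 257]
rim [0.50900991 0.06875172] 0.0003377139152361763 67
ridge [0.50955321 0.06789509] 0.00047959653729453156 35
now [0.5092 0.0684 0.0931] yaw 21.96 tilt 0.08 F [ 0.6 -0.8 -0.7] Mz [-0.04 -0.01 -0.02] w 0.0351 t 5.3
  xyz [ 0.4 -0.5 -0.4] rot [ 0.1  0.1 -0. ]
```

```bash
python3 - <<'E'
from h import *
c=load('w3');P=cloud(c);h=cv2.cvtColor(c['img'],cv2.COLOR_BGR2HSV);z=P[...,2]
m=(z>.029)&(z<.040)&(h[...,2]>75)
ct=max(cv2.findContours(m.astype(np.uint8),cv2.RETR_EXTERNAL,cv2.CHAIN_APPROX_NONE)[0],key=len)[:,0]
q=[ray(c,a,b,.032)[:2] for a,b in ct];f=fitR(q,.018);print(f.x,np.sqrt(np.mean(f.fun**2)),ct.min(0),ct.max(0))
plan([.5094,.0699,.0860],22)
plan([.5094,.0699,.079],22)
E
```

```text
[0.52489179 0.20002479] 0.0003204440766444013 [297 204] [347 250]
now [0.5092 0.0684 0.0931] yaw 21.96 tilt 0.08 F [ 0.6 -0.8 -0.7] Mz [-0.04 -0.01 -0.02] w 0.0351 t 5.3
  xyz [ 0.7 -1.3  7.1] rot [ 0.1  0.1 -0. ]
now [0.5092 0.0684 0.0931] yaw 21.96 tilt 0.08 F [ 0.6 -0.8 -0.7] Mz [-0.04 -0.01 -0.02] w 0.0351 t 5.3
  xyz [ 0.7 -1.4 14.1] rot [ 0.1  0.1 -0. ]
```

apply_moves([
  {"grip": 220, "xyz": [0.7, -1.4, 1], "rotation": [0.1, 0.1, 0]},
  {"grip": 220, "xyz": [0.7, -1.4, 3], "rotation": [0.1, 0.1, 0]},
  {"grip": 220, "xyz": [0.7, -1.4, 6], "rotation": [0.1, 0.1, 0]},
  {"grip": 220, "xyz": [0.7, -1.4, 9], "rotation": [0.1, 0.1, 0]},
  {"grip": 220, "xyz": [0.7, -1.4, 11], "rotation": [0.1, 0.1, 0]},
])

```text
time: 5.92
ee_pos: [0.5092, 0.0699, 0.0818]
eef_rot: [0.982, 0.19, 0.0, -0.0]
ft_force: [-0.7, 0.5, -0.7]
width: 0.0351
```

```bash
python3 - <<'E'
from h import *
plan([.5094,.0699,.079],22)
c=cam('wrist','w6')
i=cv2.resize(c['img'][180:300,240:400],None,fx=4.8,fy=4.8,interpolation=cv2.INTER_CUBIC);cv2.imwrite('pics/w6z.png',cv2.convertScaleAbs(i,alpha=1.5))
E
```

```text
now [0.5092 0.0699 0.0818] yaw 21.96 tilt 0.04 F [-0.7  0.5 -0.7] Mz [-0.04  0.03 -0.02] w 0.0351 t 5.92
  xyz [0.2 0.  2.8] rot [-0. -0. -0.]
```

View pics/w6z.png

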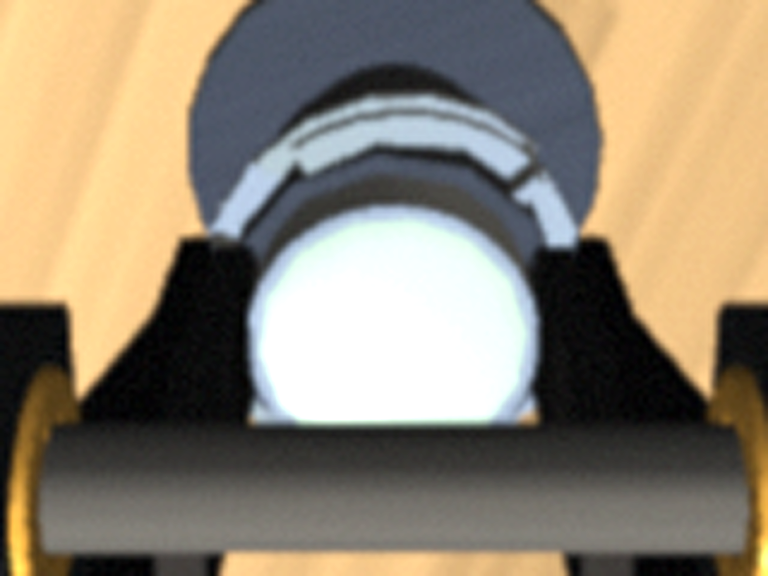

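Lens edge is entering the bore with no contact force. I'll lower the last 3 mm and release.

apply_moves([
  {"grip": 220, "xyz": [0.2, 0, 1.5], "rotation": [0, 0, 0]},
  {"grip": 220, "xyz": [0.2, 0, 2.8], "rotation": [0, 0, 0]},
  {"grip": 220, "xyz": [0.2, 0, 3], "rotation": [0, 0, 0]},
  {"grip": 120, "xyz": [0.2, 0, 3], "rotation": [0, 0, 0]},
  {"grip": 60, "xyz": [0.2, 0, 3], "rotation": [0, 0, 0]},
])

```text
time: 6.6
ee_pos: [0.5094, 0.07, 0.0788]
eef_rot: [0.982, 0.19, 0.0, -0.0]
ft_force: [1.1, -0.6, 0.3]
width: 0.0481
```

apply_moves([
  {"grip": 0, "xyz": [0, 0, 0], "rotation": [0, 0, 0]},
  {"grip": 0, "xyz": [0, 0, 0], "rotation": [0, 0, 0]},
  {"grip": 0, "xyz": [0, 10, -20], "rotation": [0, 0, 0]},
  {"grip": 0, "xyz": [0, 25, -55], "rotation": [0, 0, 0]},
  {"grip": 0, "xyz": [0, 30, -70], "rotation": [0, 0, 0]},
])

```text
time: 7.22
ee_pos: [0.5216, 0.0413, 0.1504]
eef_rot: [0.982, 0.19, 0.001, -0.0]
ft_force: [-0.6, 0.9, 0.5]
width: 0.0863
```

```bash
python3 - <<'E'
from h import *
plan([.5094,.0699,.079],22)
c=cam('wrist','w7');P=cloud(c)
i=cv2.resize(c['img'][100:260,220:420],None,fx=3.8,fy=3.8,interpolation=cv2.INTER_CUBIC);cv2.imwrite('pics/w7z.png',cv2.convertScaleAbs(i,alpha=1.5))
p=P[60:240].reshape(-1,3); d=p[:,:2]-[.5094,.0681];rr=np.hypot(*d.T)*1e3;a=np.degrees(np.arctan2(d[:,1],d[:,0]))%360
for lo,hi in((0,4),(4,8),(8,12),(12,15),(15.5,17.5),(19.5,21)):
    k=(rr>lo)&(rr<hi); print(lo,k.sum(),np.percentile(p[k,2],[25,50,75]).round(4))
k=rr<14; A=np.c_[d[k],np.ones(k.sum())]; print(np.linalg.lstsq(A,p[k,2],rcond=None)[0])
E
```

```text
now [0.5216 0.0413 0.1504] yaw 21.89 tilt 0.16 F [-0.6  0.9  0.5] Mz [-0.06  0.   -0.02] w 0.0863 t 7.22
  xyz [ -0.9 -31.   71.5] rot [-0.  -0.2 -0.1]
0 77 [0.0747 0.0752 0.0757]
4 231 [0.0747 0.0751 0.0755]
8 379 [0.0741 0.0746 0.0751]
12 369 [0.0735 0.0739 0.0744]
15.5 299 [0.0725 0.0729 0.0735]
19.5 308 [0.0702 0.0707 0.0712]
[-0.00718676  0.00490902  0.07462695]
```

View pics/w7z.png

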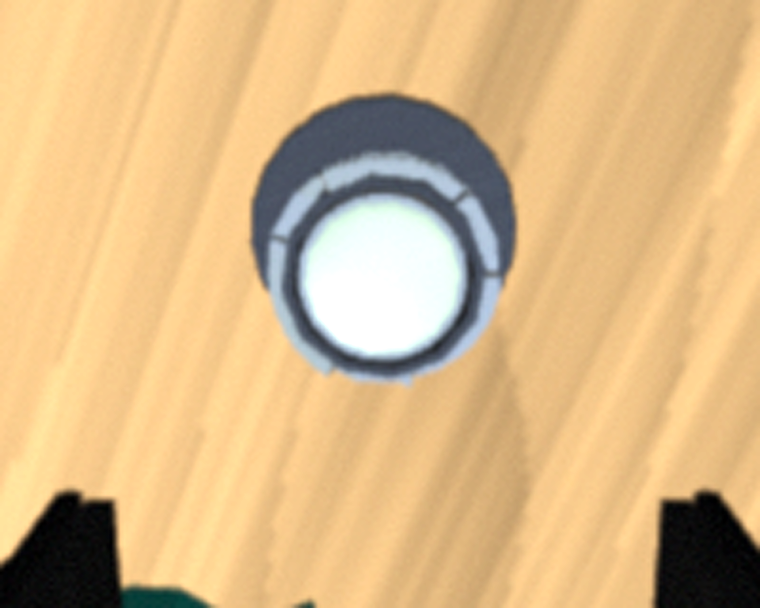

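Lens lies flat, about 2.3 mm proud with no measurable tilt. Next, the ring.

apply_moves([
  {"grip": 0, "xyz": [-14, 50, 0], "rotation": [0, 0, 10]},
  {"grip": 0, "xyz": [-28, 100, 0], "rotation": [0, 0, 20]},
  {"grip": 0, "xyz": [-42, 145, 0], "rotation": [0, 0, 30]},
  {"grip": 0, "xyz": [-54, 185, 0], "rotation": [0, 0, 40]},
  {"grip": 0, "xyz": [-65, 223, 0], "rotation": [0, 0, 50]},
])

```text
time: 7.9
ee_pos: [0.5446, -0.1906, 0.1501]
eef_rot: [0.969, -0.246, 0.001, -0.001]
ft_force: [0.4, -0.3, 0.3]
width: 0.0874
```

apply_moves([
  {"grip": 0, "xyz": [0, 0, 0], "rotation": [0, 0, 9]},
  {"grip": 0, "xyz": [0, 0, 0], "rotation": [0, 0, 16]},
  {"grip": 0, "xyz": [0, 0, 0], "rotation": [0, 0, 18]},
  {"grip": 0, "xyz": [0, 0, 0], "rotation": [0, 0, 18]},
])

```text
time: 8.4
ee_pos: [0.5445, -0.1901, 0.1496]
eef_rot: [0.919, -0.393, 0.001, -0.001]
ft_force: [0.8, 0.1, -0.9]
width: 0.0873
```

```bash
python3 - <<'E'
from h import *
plan([.545,-.19,.15],-46)
print(np.round(r.read_state()['joint_positions'],2))
c=cam('wrist','w8')
E
```

```text
now [ 0.5445 -0.1901  0.1496] yaw -46.3 tilt 0.17 F [ 0.8  0.1 -0.9] Mz [-0.08  0.12  0.06] w 0.0873 t 8.4
  xyz [ 0.2 -0.4 -0.4] rot [-0.2  0.  -0.3]
[-0.36  0.34  0.75  1.73 -0.26  1.17 -0.34]
```

View pics/w8.png

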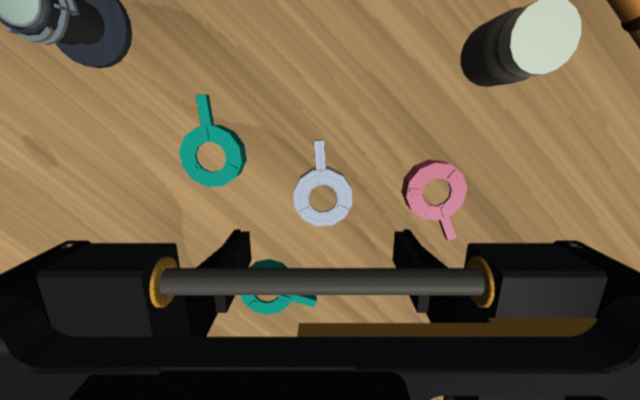

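```bash
cat > ring.py <<'E'
from h import *
import sys
def ringfit(c,z,roi):
    h=cv2.cvtColor(c['img'],cv2.COLOR_BGR2HSV).astype(int); P=cloud(c)
    u0,u1,v0,v1=roi
    m=np.zeros((400,640),bool); m[v0:v1,u0:u1]=True
    m&=(abs(P[...,2]-z)<.006)&(h[...,1]<70)
    ct=max(cv2.findContours(m.astype(np.uint8),cv2.RETR_EXTERNAL,cv2.CHAIN_APPROX_NONE)[0],key=len)[:,0]
    n,l=cv2.connectedComponents(m.astype(np.uint8))
    # inner hole contours
    cs,hi=cv2.findContours(m.astype(np.uint8),cv2.RETR_CCOMP,cv2.CHAIN_APPROX_NONE)
    out=[]
    holes=[x[:,0] for x,hh in zip(cs,hi[0]) if hh[3]>=0 and len(x)>30]
    for q in holes:
        w=np.array([ray(c,a,b,z)[:2] for a,b in q]); f=least_squares(lambda x:np.hypot(*(w-x[:2]).T)-x[2],[*w.mean(0),.0145],loss='soft_l1',f_scale=3e-4); print('hole',np.round(f.x,4))
    w=np.array([ray(c,a,b,z)[:2] for a,b in ct]); 
    f0=np.median(w,0); 
    for _ in range(4):
        k=np.hypot(*(w-f0).T)<.0325; f=fitR(w[k],.0300); f0=f.x
    print('outer',np.round(f.x,4),'rms',np.sqrt(np.mean(f.fun**2)),'px',ct.min(0),ct.max(0))
    w2=np.array([ray(c,a,b,z-.002)[:2] for a,b in ct]);d=w2-f0; k=np.hypot(*d.T)>.038
    if k.sum()>4: t=d[k].mean(0); print('tab yaw',np.degrees(np.arctan2(t[1],t[0])),'reach',np.hypot(*d.T).max())
    return f0
if __name__=='__main__':
    ringfit(load('w8'),.02,(280,365,130,240))
E
python3 ring.py
```

```text
hole [ 0.5405 -0.1954  0.0147]
outer [ 0.5406 -0.1953] rms 0.0006124790363864338 px [293 140] [351 225]
tab yaw 47.820702534763306 reach 0.057901575638171526
```

```bash
python3 - <<'E'
from h import *
plan([.5406,-.1954,.06],-42.2)
E
```

```text
now [ 0.5446 -0.1902  0.1498] yaw -46.29 tilt 0.18 F [-0.1 -1.   0. ] Mz [-0.15  0.1   0.01] w 0.0869 t 8.45
  xyz [ 1.   6.7 89.8] rot [-0.2 -0.  -4.1]
```

apply_moves([
  {"grip": 0, "xyz": [1, 6.7, 30], "rotation": [-0.2, 0, -4.1]},
  {"grip": 0, "xyz": [1, 6.7, 60], "rotation": [-0.2, 0, -4.1]},
  {"grip": 0, "xyz": [1, 6.7, 82], "rotation": [-0.2, 0, -4.1]},
  {"grip": 0, "xyz": [1, 6.7, 90], "rotation": [-0.2, 0, -4.1]},
  {"grip": 0, "xyz": [1, 6.7, 90], "rotation": [-0.2, 0, -4.1]},
])

```text
time: 9.07
ee_pos: [0.5406, -0.1954, 0.0598]
eef_rot: [0.933, -0.36, -0.0, 0.0]
ft_force: [0.2, 0.5, -0.1]
width: 0.0872
```

```bash
python3 - <<'E'
from ring import *
c=cam('wrist','w9'); f=ringfit(c,.02,(260,390,100,262))
plan([.5406,-.1954,.0115],-42.2)
i=cv2.resize(c['img'][100:300,200:440],None,fx=3.2,fy=3.0);cv2.imwrite('pics/w9z.png',i)
E
```

```text
hole [ 0.5404 -0.1955  0.0146]
outer [ 0.5406 -0.1953] rms 0.0005351254081673653 px [280 142] [363 261]
tab yaw 47.98221846203705 reach 0.05798009794971982
now [ 0.541  -0.1955  0.0604] yaw -42.16 tilt 0.05 F [ 0.2 -1.3 -0.1] Mz [-0.06  0.09 -0.01] w 0.0872 t 9.12
  xyz [-0.4  0.1 48.9] rot [ 0. -0.  0.]
```

View pics/w9z.png

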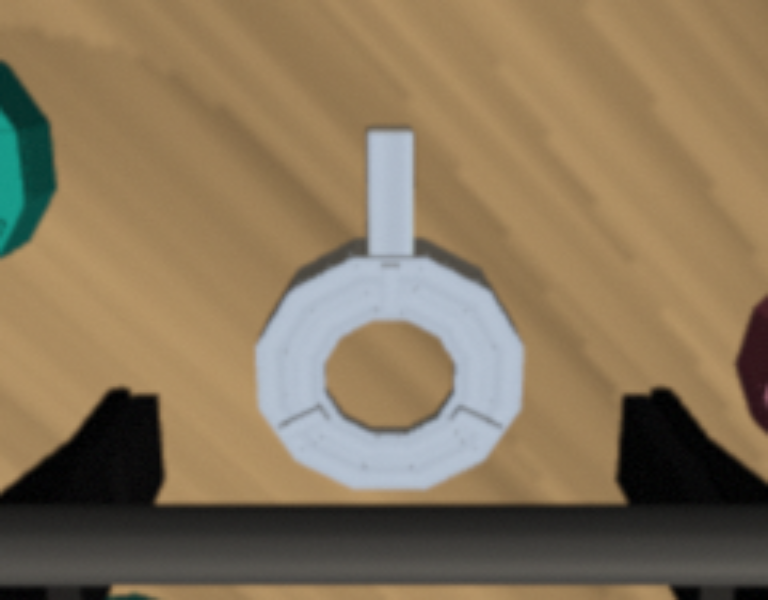

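apply_moves([
  {"grip": 0, "xyz": [-0.4, 0.1, 20], "rotation": [0, 0, 0]},
  {"grip": 0, "xyz": [-0.4, 0.1, 40], "rotation": [0, 0, 0]},
  {"grip": 0, "xyz": [-0.4, 0.1, 48], "rotation": [0, 0, 0]},
  {"grip": 0, "xyz": [-0.4, 0.1, 49], "rotation": [0, 0, 0]},
  {"grip": 60, "xyz": [-0.4, 0.1, 49], "rotation": [0, 0, 0]},
], squeeze=25)

```text
time: 9.75
ee_pos: [0.5409, -0.1956, 0.0116]
eef_rot: [0.933, -0.36, 0.001, 0.0]
ft_force: [0.1, 0.4, 0.6]
width: 0.0825
```

apply_moves([
  {"grip": 200, "xyz": [0, 0, 0], "rotation": [0, 0, 0]},
  {"grip": 200, "xyz": [0, 0, 0], "rotation": [0, 0, 0]},
  {"grip": 200, "xyz": [0, 0, 0], "rotation": [0, 0, 0]},
  {"grip": 200, "xyz": [0, 0, 0], "rotation": [0, 0, 0]},
])

```text
time: 10.25
ee_pos: [0.541, -0.1956, 0.0119]
eef_rot: [0.933, -0.36, 0.001, 0.0]
ft_force: [-0.5, 1.0, 2.8]
width: 0.0589
```

```bash
python3 - <<'E'
from ring import *
plan([.5406,-.1954,.13],-42.2)
plan([.5094,.0681,.13],-46)
E
```

```text
now [ 0.541  -0.1956  0.0119] yaw -42.16 tilt 0.09 F [-0.5  1.   2.8] Mz [0.06 0.31 0.03] w 0.0589 t 10.25
  xyz [-3.000e-01  1.000e-01 -1.181e+02] rot [-0.  -0.1  0. ]
now [ 0.541  -0.1956  0.0119] yaw -42.16 tilt 0.09 F [-0.5  1.   2.8] Mz [0.06 0.31 0.03] w 0.0589 t 10.25
  xyz [-200.3 -174.3 -118.3] rot [-0.  -0.1  3.8]
```

apply_moves([
  {"grip": 200, "xyz": [0, 0, -30], "rotation": [0, 0, 0]},
  {"grip": 200, "xyz": [0, 0, -80], "rotation": [0, 0, 0]},
  {"grip": 200, "xyz": [-20, -17, -115], "rotation": [0, 0, 0]},
  {"grip": 200, "xyz": [-55, -48, -118], "rotation": [0, 0, 2]},
  {"grip": 200, "xyz": [-90, -78, -118], "rotation": [0, 0, 4]},
])

```text
time: 10.88
ee_pos: [0.5264, -0.076, 0.1302]
eef_rot: [0.92, -0.393, 0.001, -0.0]
ft_force: [-0.4, 0.3, -1.6]
width: 0.0587
```

```bash
python3 - <<'E'
from ring import *
plan([.5094,.0681,.13],-46.5)
E
```

```text
now [ 0.5264 -0.076   0.1302] yaw -46.26 tilt 0.13 F [-0.4  0.3 -1.6] Mz [-0.03  0.06 -0.03] w 0.0587 t 10.88
  xyz [-1.159e+02 -8.730e+01  1.000e-01] rot [-0.1 -0.1  0.2]
```

apply_moves([
  {"grip": 200, "xyz": [-40, -30, 0], "rotation": [-0.1, -0.1, 0.2]},
  {"grip": 200, "xyz": [-78, -59, 0], "rotation": [-0.1, -0.1, 0.2]},
  {"grip": 200, "xyz": [-106, -80, 0], "rotation": [-0.1, -0.1, 0.2]},
  {"grip": 200, "xyz": [-116, -87, 0], "rotation": [-0.1, -0.1, 0.2]},
  {"grip": 200, "xyz": [-116, -87, 0], "rotation": [-0.1, -0.1, 0.2]},
])

```text
time: 11.5
ee_pos: [0.509, 0.068, 0.13]
eef_rot: [0.919, -0.394, -0.0, 0.0]
ft_force: [-0.6, -0.8, -1.7]
width: 0.0586
```

```bash
python3 - <<'E'
from ring import *
plan([.5094,.0681,.085],-46.5)
c=cam('wrist','w10')
i=cv2.resize(c['img'][100:300,200:440],None,fx=3.2,fy=3.0);cv2.imwrite('pics/w10z.png',i)
s=r.read_state(); ringfit(c,s['ee_pos'][2]-.0119+.02,(260,390,100,262))
E
```

```text
now [0.509 0.068 0.13 ] yaw -46.41 tilt 0.04 F [-0.6 -0.8 -1.7] Mz [-0.19  0.13  0.  ] w 0.0586 t 11.5
  xyz [ 0.2 -0.4 45. ] rot [ 0.  -0.   0.1]
outer [0.5093 0.068 ] rms 0.0090777252376931 px [260 152] [389 261]
tab yaw 43.352247931741005 reach 0.057710073521662256
```

View pics/w10z.png

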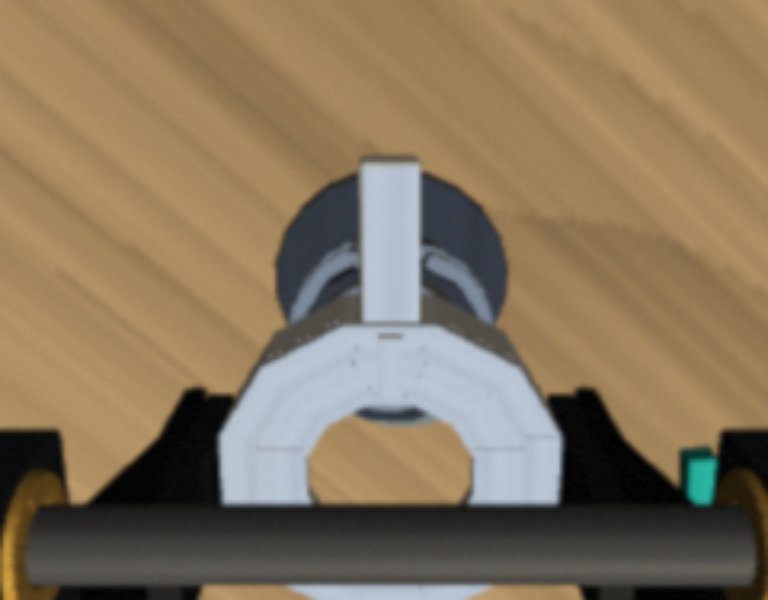

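apply_moves([
  {"grip": 200, "xyz": [0.2, -0.4, 15], "rotation": [0, 0, 0]},
  {"grip": 200, "xyz": [0.2, -0.4, 32], "rotation": [0, 0, 0]},
  {"grip": 200, "xyz": [0.2, -0.4, 42], "rotation": [0, 0, 0]},
  {"grip": 200, "xyz": [0.2, -0.4, 46], "rotation": [0, 0, 0]},
  {"grip": 200, "xyz": [0.2, -0.4, 48], "rotation": [0, 0, 0]},
])

```text
time: 12.18
ee_pos: [0.5096, 0.0668, 0.0819]
eef_rot: [0.919, -0.395, 0.0, 0.001]
ft_force: [-0.7, 0.0, -1.3]
width: 0.0586
```

```bash
python3 - <<'E'
from ring import *
plan([.5094,.0681,.0729],-46.5)
c=cam('wrist','w11')
i=cv2.resize(c['img'][100:300,200:440],None,fx=3.2,fy=3.0);cv2.imwrite('pics/w11z.png',cv2.convertScaleAbs(i,alpha=1.5))
E
```

```text
now [0.5096 0.0668 0.0819] yaw -46.51 tilt 0.06 F [-0.7  0.  -1.3] Mz [-0.15  0.14  0.02] w 0.0586 t 12.18
  xyz [-1.1 -0.7  9. ] rot [ 0.1 -0.  -0. ]
```

View pics/w11z.png

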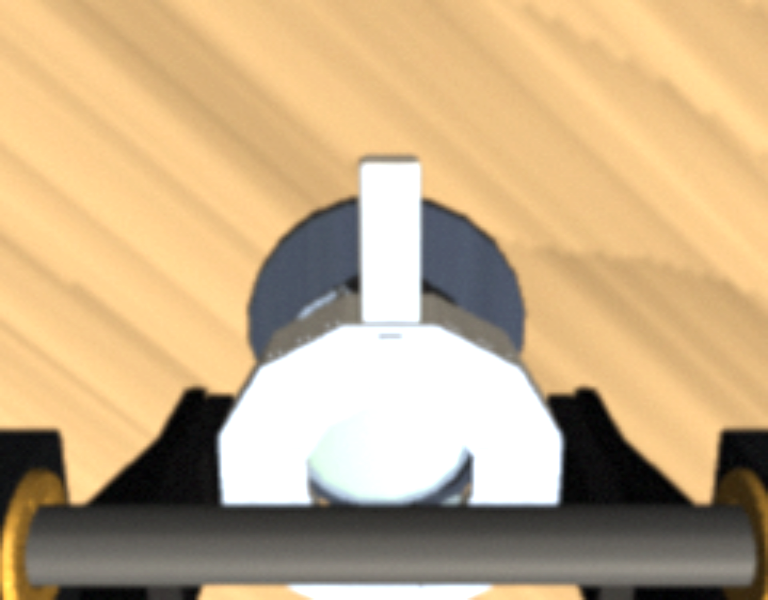

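apply_moves([
  {"grip": 200, "xyz": [-1.1, -0.7, 0], "rotation": [0, 0, 0]},
  {"grip": 200, "xyz": [-1.1, -0.7, 0], "rotation": [0, 0, 0]},
  {"grip": 200, "xyz": [-1.1, -0.7, 1.5], "rotation": [0, 0, 0]},
  {"grip": 200, "xyz": [-1.1, -0.7, 3], "rotation": [0, 0, 0]},
  {"grip": 200, "xyz": [-1.1, -0.7, 4.5], "rotation": [0, 0, 0]},
])

```text
time: 12.85
ee_pos: [0.5093, 0.0682, 0.0773]
eef_rot: [0.919, -0.395, 0.0, 0.0]
ft_force: [0.6, -0.8, -1.7]
width: 0.0589
```

```bash
python3 - <<'E'
from ring import *
plan([.5094,.0681,.0729],-46.5)
E
```

```text
now [0.5093 0.0682 0.0773] yaw -46.5 tilt 0.05 F [ 0.6 -0.8 -1.7] Mz [-0.06  0.15  0.01] w 0.0589 t 12.85
  xyz [0.1 0.  4.4] rot [ 0. -0. -0.]
```

apply_moves([
  {"grip": 200, "xyz": [0.1, 0, 1.5], "rotation": [0, 0, 0]},
  {"grip": 200, "xyz": [0.1, 0, 3], "rotation": [0, 0, 0]},
  {"grip": 200, "xyz": [0.1, 0, 4], "rotation": [0, 0, 0]},
  {"grip": 200, "xyz": [0.1, 0, 4.6], "rotation": [0, 0, 0]},
  {"grip": 200, "xyz": [0.1, 0, 4.8], "rotation": [0, 0, 0]},
])

```text
time: 13.48
ee_pos: [0.5094, 0.0681, 0.0726]
eef_rot: [0.919, -0.395, 0.0, 0.0]
ft_force: [-0.8, -0.9, 0.3]
width: 0.0587
```

```bash
python3 - <<'E'
from ring import *
plan([.5094,.0681,.0729],-46.5)
E
```

```text
now [0.5094 0.0681 0.0726] yaw -46.5 tilt 0.05 F [-0.8 -0.9  0.3] Mz [-0.16  0.46 -0.07] w 0.0587 t 13.47
  xyz [-0.   0.  -0.3] rot [ 0. -0. -0.]
```

Ring has landed with its centre about 0.7 mm above the rim, square. Now I'll turn it clockwise, sinking 0.1 mm per degree.

apply_moves([
  {"grip": 200, "xyz": [0, 0, 0], "rotation": [0, 0, 4]},
  {"grip": 200, "xyz": [0, 0, 0.3], "rotation": [0, 0, 9]},
  {"grip": 200, "xyz": [0, 0, 0.9], "rotation": [0, 0, 15]},
  {"grip": 200, "xyz": [0, 0, 1.4], "rotation": [0, 0, 20]},
  {"grip": 200, "xyz": [0, 0, 1.9], "rotation": [0, 0, 25]},
])

```text
time: 14.1
ee_pos: [0.5096, 0.0682, 0.0708]
eef_rot: [0.811, -0.585, 0.0, 0.0]
ft_force: [-0.3, -0.1, 0.8]
width: 0.0591
```

```bash
python3 - <<'E'
from ring import *
plan([.5094,.0681,.0729],-46.5)
print(r.read_state()['joint_positions'].round(2))
c=cam('wrist','w12')
i=cv2.resize(c['img'][100:300,200:440],None,fx=3.2,fy=3.0);cv2.imwrite('pics/w12z.png',i)
plan([.5094,.0681,.0729],-46.5)
E
```

```text
now [0.5096 0.0682 0.0708] yaw -71.67 tilt 0.04 F [-0.3 -0.1  0.8] Mz [-0.1   0.28  0.  ] w 0.0591 t 14.1
  xyz [ 0.   0.2 -2.1] rot [  0.   -0.  -25.2]
[-0.84  0.29  0.71  1.96 -0.23  0.97 -1.28]
now [0.5096 0.0682 0.0708] yaw -71.91 tilt 0.04 F [ 0.1 -0.   0.6] Mz [ 0.01  0.03 -0.03] w 0.0586 t 14.15
  xyz [ 0.   0.2 -2.1] rot [  0.   -0.  -25.4]
```

View pics/w12z.png

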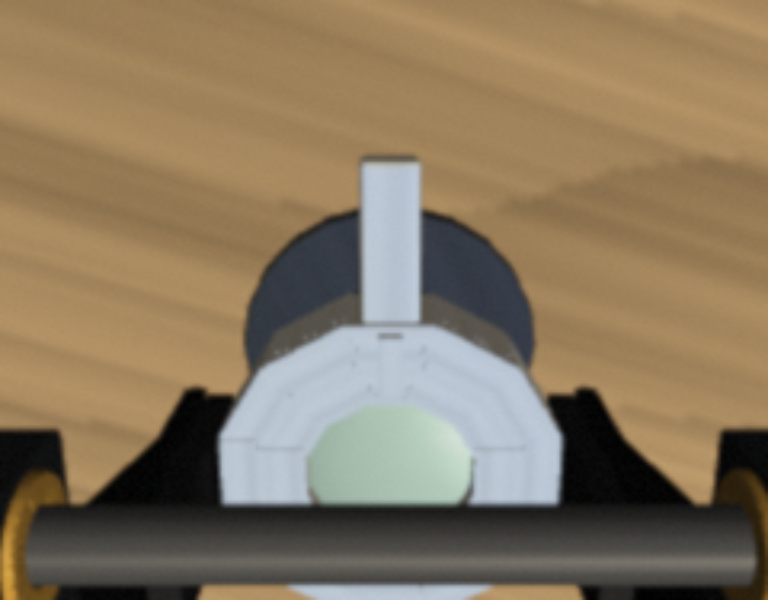

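Ring turns freely with the gripper (tab square to the jaws, loads under 1 N). Continuing.

apply_moves([
  {"grip": 200, "xyz": [0, 0, 0.5], "rotation": [0, 0, 4]},
  {"grip": 200, "xyz": [0, 0, 0.9], "rotation": [0, 0, 8]},
  {"grip": 200, "xyz": [0, 0, 1.3], "rotation": [0, 0, 12]},
  {"grip": 200, "xyz": [0, 0, 1.7], "rotation": [0, 0, 16]},
  {"grip": 200, "xyz": [0, 0, 2.0], "rotation": [0, 0, 19]},
])

```text
time: 14.78
ee_pos: [0.5098, 0.0683, 0.069]
eef_rot: [-0.701, 0.713, -0.0, -0.0]
ft_force: [-1.0, 0.0, 0.8]
width: 0.0586
```

```bash
python3 - <<'E'
from ring import *
plan([.5094,.0681,.0729],-46.5)
E
```

```text
now [0.5098 0.0683 0.069 ] yaw -90.93 tilt 0.04 F [-1.   0.   0.8] Mz [-0.04  0.18  0.01] w 0.0586 t 14.78
  xyz [ 0.2  0.4 -3.9] rot [ -0.   -0.  -44.4]
```

apply_moves([
  {"grip": 200, "xyz": [0.1, 0.2, 0.2], "rotation": [0, 0, 2]},
  {"grip": 200, "xyz": [0.1, 0.2, 0.4], "rotation": [0, 0, 4]},
  {"grip": 200, "xyz": [0.1, 0.2, 0.5], "rotation": [0, 0, 5]},
  {"grip": 200, "xyz": [0.1, 0.2, 0.5], "rotation": [0, 0, 5]},
])

```text
time: 15.28
ee_pos: [0.5096, 0.0682, 0.0685]
eef_rot: [-0.67, 0.743, -0.0, 0.0]
ft_force: [-0.1, 0.4, -0.4]
width: 0.0587
```

```bash
python3 - <<'E'
from ring import *
plan([.5094,.0681,.0729],-46.5)
E
```

```text
now [0.5096 0.0682 0.0685] yaw -95.92 tilt 0.04 F [-0.1  0.4 -0.4] Mz [-0.    0.25  0.03] w 0.0587 t 15.28
  xyz [ 0.1  0.2 -4.4] rot [ -0.   -0.  -49.4]
```

apply_moves([
  {"grip": 200, "xyz": [0, 0, 0.1], "rotation": [0, 0, 1.5]},
  {"grip": 200, "xyz": [0, 0, 0.2], "rotation": [0, 0, 3]},
  {"grip": 200, "xyz": [0, 0, 0.3], "rotation": [0, 0, 4]},
  {"grip": 200, "xyz": [0, 0, 0.3], "rotation": [0, 0, 4]},
])

```text
time: 15.78
ee_pos: [0.5096, 0.0682, 0.0681]
eef_rot: [-0.643, 0.766, -0.0, -0.0]
ft_force: [0.5, 1.1, -1.2]
width: 0.0584
```

```bash
python3 - <<'E'
from ring import *
plan([.5094,.0681,.0729],-46.5)
E
```

```text
now [0.5096 0.0682 0.0681] yaw -99.93 tilt 0.04 F [ 0.5  1.1 -1.2] Mz [-0.07  0.27 -0.03] w 0.0584 t 15.78
  xyz [ 0.1  0.2 -4.8] rot [ -0.   -0.  -53.4]
```

apply_moves([
  {"grip": 200, "xyz": [0, 0, 0.1], "rotation": [0, 0, 1.5]},
  {"grip": 200, "xyz": [0, 0, 0.2], "rotation": [0, 0, 3]},
  {"grip": 200, "xyz": [0, 0, 0.2], "rotation": [0, 0, 3]},
  {"grip": 200, "xyz": [0, 0, 0.2], "rotation": [0, 0, 3]},
])

```text
time: 16.27
ee_pos: [0.5096, 0.0682, 0.068]
eef_rot: [-0.623, 0.782, -0.0, 0.0]
ft_force: [0.7, -0.1, -0.5]
width: 0.0589
```

```bash
python3 - <<'E'
from ring import *
plan([.5094,.0681,.0729],-46.5)
E
```

```text
now [0.5096 0.0682 0.068 ] yaw -102.92 tilt 0.05 F [ 0.7 -0.1 -0.5] Mz [ 0.04  0.16 -0.04] w 0.0589 t 16.27
  xyz [ 0.1  0.2 -4.9] rot [ -0.   -0.  -56.4]
```

apply_moves([
  {"grip": 70, "xyz": [0, 0, 0], "rotation": [0, 0, 0]},
  {"grip": 70, "xyz": [0, 0, 0], "rotation": [0, 0, 0]},
  {"grip": 70, "xyz": [0, 0, 0], "rotation": [0, 0, 0]},
])

```text
time: 16.65
ee_pos: [0.5097, 0.0682, 0.068]
eef_rot: [-0.623, 0.782, -0.0, 0.0]
ft_force: [-0.4, 1.0, -0.2]
width: 0.0626
```

```bash
python3 - <<'E'
from ring import *
plan([.5094,.0681,.0729],-46.5)
c=cam('wrist','w13');P=cloud(c)
i=cv2.resize(c['img'][100:300,200:440],None,fx=3.2,fy=3.0);cv2.imwrite('pics/w13z.png',i)
p=P[140:262,240:400].reshape(-1,3);d=p[:,:2]-[.5095,.0681];rr=np.hypot(*d.T)
k=(rr>.016)&(rr<.028)&(p[:,2]>.06);print('ring top',np.percentile(p[k,2],[10,25,50,75,90]).round(4))
k=(rr<.013);print('lens',np.percentile(p[k,2],[25,50,75]).round(4))
E
```

```text
now [0.5097 0.0682 0.068 ] yaw -102.92 tilt 0.05 F [-0.4  1.  -0.2] Mz [-0.1  0.2 -0. ] w 0.0626 t 16.65
  xyz [ 0.2  0.2 -4.9] rot [ -0.   -0.  -56.4]
ring top [0.0762 0.0766 0.077  0.0775 0.0779]
lens [0.0743 0.0747 0.0752]
```

View pics/w13z.png

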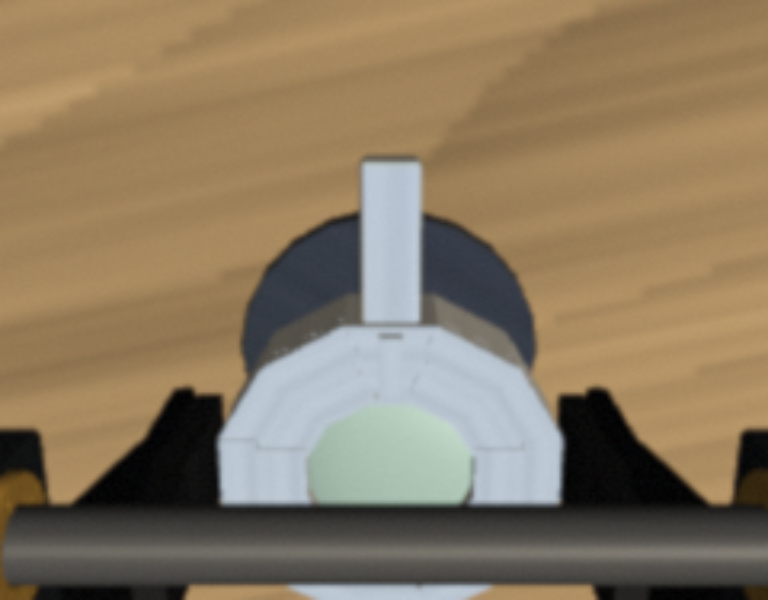

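Ring top at 0.077 puts the flange at about 0.073, on the lens band. Regripping to take up the play.

apply_moves([
  {"grip": 200, "xyz": [0, 0, 0], "rotation": [0, 0, 0]},
  {"grip": 200, "xyz": [0, 0, 0], "rotation": [0, 0, 0]},
  {"grip": 200, "xyz": [0, 0, 0], "rotation": [0, 0, 1.5]},
  {"grip": 200, "xyz": [0, 0, 0], "rotation": [0, 0, 3]},
  {"grip": 200, "xyz": [0, 0, 0], "rotation": [0, 0, 3]},
], squeeze=35)

```text
time: 17.32
ee_pos: [0.5097, 0.0682, 0.068]
eef_rot: [-0.602, 0.798, -0.0, 0.0]
ft_force: [-0.7, -0.7, -0.3]
width: 0.0585
```

```bash
python3 - <<'E'
from ring import *
plan([.5094,.0681,.0729],-46.5)
E
```

```text
now [0.5097 0.0682 0.068 ] yaw -105.96 tilt 0.05 F [-0.7 -0.7 -0.3] Mz [-0.05  0.21 -0.05] w 0.0585 t 17.32
  xyz [ 0.2  0.2 -4.9] rot [ -0.   -0.  -59.5]
```

Still free (Mz about 0). Next 2°.

apply_moves([
  {"grip": 200, "xyz": [0, 0, 0], "rotation": [0, 0, 1]},
  {"grip": 200, "xyz": [0, 0, 0], "rotation": [0, 0, 2]},
  {"grip": 200, "xyz": [0, 0, 0], "rotation": [0, 0, 2]},
])

```text
time: 17.7
ee_pos: [0.5096, 0.0682, 0.068]
eef_rot: [-0.588, 0.809, -0.0, 0.0]
ft_force: [1.0, 0.1, 0.4]
width: 0.0586
```

```bash
python3 - <<'E'
from ring import *
plan([.5094,.0681,.0729],-46.5)
E
```

```text
now [0.5096 0.0682 0.068 ] yaw -107.98 tilt 0.05 F [1.  0.1 0.4] Mz [ 0.01  0.21 -0.04] w 0.0586 t 17.7
  xyz [ 0.2  0.2 -4.9] rot [ -0.   -0.  -61.5]
```

apply_moves([
  {"grip": 200, "xyz": [0, 0, 0], "rotation": [0, 0, 1]},
  {"grip": 200, "xyz": [0, 0, 0], "rotation": [0, 0, 2]},
  {"grip": 200, "xyz": [0, 0, 0], "rotation": [0, 0, 2]},
])

```text
time: 18.08
ee_pos: [0.5097, 0.0682, 0.0679]
eef_rot: [-0.574, 0.819, -0.0, 0.0]
ft_force: [-0.2, 0.5, -0.2]
width: 0.0586
```

```bash
python3 - <<'E'
from ring import *
plan([.5094,.0681,.0729],-46.5)
E
```

```text
now [0.5097 0.0682 0.0679] yaw -110.0 tilt 0.05 F [-0.2  0.5 -0.2] Mz [ 0.05  0.12 -0.04] w 0.0586 t 18.07
  xyz [ 0.2  0.2 -5. ] rot [ -0.   -0.  -63.5]
```

apply_moves([
  {"grip": 200, "xyz": [0, 0, 0], "rotation": [0, 0, 1]},
  {"grip": 200, "xyz": [0, 0, 0], "rotation": [0, 0, 2]},
  {"grip": 200, "xyz": [0, 0, 0], "rotation": [0, 0, 2]},
])

```text
time: 18.45
ee_pos: [0.5097, 0.0683, 0.0679]
eef_rot: [-0.559, 0.829, -0.0, 0.0]
ft_force: [-0.3, 0.2, -1.9]
width: 0.0588
```

```bash
python3 - <<'E'
from ring import *
plan([.5094,.0681,.0729],-46.5)
E
```

```text
now [0.5097 0.0683 0.0679] yaw -112.02 tilt 0.06 F [-0.3  0.2 -1.9] Mz [0.07 0.13 0.04] w 0.0588 t 18.45
  xyz [ 0.3  0.2 -5. ] rot [ -0.   -0.1 -65.5]
```

apply_moves([
  {"grip": 200, "xyz": [0, 0, 0.1], "rotation": [0, 0, 0.8]},
  {"grip": 200, "xyz": [0, 0, 0.1], "rotation": [0, 0, 1.5]},
  {"grip": 200, "xyz": [0, 0, 0.1], "rotation": [0, 0, 1.5]},
])

```text
time: 18.82
ee_pos: [0.5097, 0.0683, 0.0678]
eef_rot: [-0.548, 0.836, -0.0, 0.0]
ft_force: [-0.8, 0.5, 0.2]
width: 0.0584
```

```bash
python3 - <<'E'
from ring import *
plan([.5094,.0681,.0729],-46.5)
E
```

```text
now [0.5097 0.0683 0.0678] yaw -113.53 tilt 0.05 F [-0.8  0.5  0.2] Mz [0.09 0.19 0.12] w 0.0584 t 18.82
  xyz [ 0.3  0.2 -5.1] rot [ -0.  -0. -67.]
```

apply_moves([
  {"grip": 200, "xyz": [0, 0, 0.1], "rotation": [0, 0, 0.8]},
  {"grip": 200, "xyz": [0, 0, 0.1], "rotation": [0, 0, 1.5]},
])

```text
time: 19.08
ee_pos: [0.5097, 0.0684, 0.0678]
eef_rot: [-0.537, 0.844, -0.0, 0.0]
ft_force: [-0.0, 0.6, 0.1]
width: 0.0586
```

```bash
python3 - <<'E'
from ring import *
plan([.5094,.0681,.0729],-46.5)
E
```

```text
now [0.5097 0.0684 0.0678] yaw -115.07 tilt 0.06 F [-0.   0.6  0.1] Mz [0.14 0.15 0.3 ] w 0.0586 t 19.07
  xyz [ 0.4  0.1 -5.2] rot [ -0.   -0.  -68.6]
```

apply_moves([
  {"grip": 200, "xyz": [0, 0, 0.1], "rotation": [0, 0, 0.8]},
  {"grip": 200, "xyz": [0, 0, 0.1], "rotation": [0, 0, 1.5]},
])

```text
time: 19.32
ee_pos: [0.5097, 0.0684, 0.0677]
eef_rot: [-0.525, 0.851, -0.0, 0.0]
ft_force: [0.1, 0.9, 0.9]
width: 0.0585
```

```bash
python3 - <<'E'
from ring import *
plan([.5094,.0681,.0729],-46.5)
E
```

```text
now [0.5097 0.0684 0.0677] yaw -116.61 tilt 0.06 F [0.1 0.9 0.9] Mz [0.13 0.18 0.3 ] w 0.0585 t 19.32
  xyz [ 0.4  0.2 -5.2] rot [ -0.   -0.  -70.1]
```

```bash
python3 - <<'E'
from ring import *
c=cam('wrist','w14')
h=cv2.cvtColor(c['img'],cv2.COLOR_BGR2HSV).astype(int)
for nm in('w10','w12','w13','w14'):
    c=load(nm);h=cv2.cvtColor(c['img'],cv2.COLOR_BGR2HSV).astype(int)
    m=(h[...,1]<70)&(h[...,2]>120); e=[]
    for v in range(155,200,2):
        u=np.nonzero(m[v,290:360])[0]
        if len(u)>8: e.append((v,u.min()+290,u.max()+290))
    e=np.array(e); print(nm,np.polyfit(e[:,0],(e[:,1]+e[:,2])/2,1).round(4),len(e))
plan([.5094,.0681,.0729],-46.5)
E
```

```text
w10 [-1.700000e-03  3.220452e+02] 23
w12 [1.380000e-02 3.193992e+02] 23
w13 [1.480000e-02 3.192026e+02] 23
w14 [1.480000e-02 3.192026e+02] 23
now [0.5097 0.0684 0.0677] yaw -116.65 tilt 0.06 F [-0.6  0.9  1.5] Mz [0.08 0.21 0.26] w 0.0585 t 19.38
  xyz [ 0.4  0.1 -5.2] rot [ -0.   -0.  -70.1]
```

apply_moves([
  {"grip": 200, "xyz": [0, 0, 0.1], "rotation": [0, 0, 1]},
])

```text
time: 19.5
ee_pos: [0.5098, 0.0684, 0.0676]
eef_rot: [-0.517, 0.856, -0.0, 0.0]
ft_force: [-0.6, 0.8, 1.6]
width: 0.0587
```

```bash
cat > avg.py <<'E'
from h import *
T=[];F=[]
for i in range(8):
    s=r.read_state();T.append(s['torque']);F.append(s['ft_force']);
    viewer.camera('wrist')
print(np.round(np.array(T)[:,2],2),np.mean(T,0).round(3),np.mean(F,0).round(2))
plan([.5094,.0681,.0729],-46.5)
E
python3 avg.py
```

```text
[0.4  0.2  0.11 0.09 0.14 0.1  0.1  0.1 ] [0.117 0.264 0.155] [-0.83  0.31  1.99]
now [0.5097 0.0684 0.0676] yaw -117.65 tilt 0.05 F [-0.3  0.5  1.3] Mz [0.13 0.27 0.13] w 0.0588 t 19.9
  xyz [ 0.4  0.2 -5.3] rot [ -0.   -0.  -71.2]
```

apply_moves([
  {"grip": 200, "xyz": [0, 0, 0], "rotation": [0, 0, 1]},
])

```text
time: 20.02
ee_pos: [0.5098, 0.0684, 0.0676]
eef_rot: [-0.51, 0.86, -0.0, 0.0]
ft_force: [-0.1, 1.0, 0.8]
width: 0.0584
```

```bash
python3 avg.py
```

```text
[0.37 0.24 0.31 0.27 0.22 0.15 0.25 0.18] [0.118 0.22  0.249] [-0.07  0.49  1.15]
now [0.5098 0.0684 0.0676] yaw -118.65 tilt 0.06 F [-0.5 -0.2  0.7] Mz [0.18 0.19 0.21] w 0.0584 t 20.43
  xyz [ 0.4  0.2 -5.3] rot [ -0.   -0.  -72.1]
```

```bash
cat > tab.py <<'E'
from h import *
def tabang(c):
    g=cv2.cvtColor(c['img'],cv2.COLOR_BGR2HSV)[...,1].astype(float)  # saturation: tab low
    b=c['img'][...,0].astype(float)
    L=[];Rr=[]
    for v in range(158,203):
        row=b[v,300:344]; lv=(row[20:24].mean()+np.r_[row[:6],row[-6:]].mean())/2
        i=[k for k in range(5,22) if row[k]<lv<=row[k+1]]; j=[k for k in range(22,40) if row[k]>=lv>row[k+1]]
        if i and j:
            k=i[-1];L.append((v,300+k+(lv-row[k])/(row[k+1]-row[k]))); k=j[0];Rr.append((v,300+k+(row[k]-lv)/(row[k]-row[k+1])))
    L=np.array(L);Rr=np.array(Rr)
    mid=np.c_[L[:,0],(L[:,1]+Rr[:,1])/2]
    co,cov=np.polyfit(mid[:,0],mid[:,1],1,cov=True)
    return np.degrees(co[0]),np.degrees(np.sqrt(cov[0,0])),np.polyval(co,180),len(L)
if __name__=='__main__':
    for nm in('w10','w11','w12','w13','w14'): print(nm,np.round(tabang(load(nm)),2))
    c=cam('wrist','w15'); print('now',np.round(tabang(c),2))
E
python3 tab.py
```

```text
w10 [3.5000e-01 7.0000e-02 3.2173e+02 4.5000e+01]
w11 [1.9000e-01 1.0000e-02 3.2167e+02 4.5000e+01]
w12 [1.2000e-01 1.0000e-02 3.2176e+02 4.5000e+01]
w13 [-2.1000e-01  2.0000e-02  3.2188e+02  4.5000e+01]
w14 [1.9000e-01 1.0000e-02 3.2172e+02 4.5000e+01]
now [1.0000e-02 3.0000e-02 3.2177e+02 4.5000e+01]
```

apply_moves([
  {"grip": 200, "xyz": [0, 0, 0], "rotation": [0, 0, -0.7]},
  {"grip": 200, "xyz": [0, 0, -0.1], "rotation": [0, 0, -1.4]},
])

```text
time: 20.72
ee_pos: [0.5097, 0.0684, 0.0676]
eef_rot: [-0.521, 0.854, -0.0, 0.0]
ft_force: [0.5, 0.6, -0.1]
width: 0.0587
```

```bash
python3 - <<'E'
from h import *
plan([.5094,.0681,.0729],-46.5)
E
```

```text
now [0.5097 0.0684 0.0676] yaw -117.23 tilt 0.05 F [ 0.5  0.6 -0.1] Mz [ 0.16  0.06 -0.2 ] w 0.0587 t 20.73
  xyz [ 0.4  0.2 -5.3] rot [ -0.   -0.  -70.7]
```

apply_moves([
  {"grip": 200, "xyz": [0, 0, 0], "rotation": [0, 0, -0.7]},
])

```text
time: 20.85
ee_pos: [0.5098, 0.0684, 0.0677]
eef_rot: [-0.526, 0.85, -0.0, 0.0]
ft_force: [-0.6, 0.2, 1.6]
width: 0.0586
```

```bash
python3 avg.py
```

```text
[-0.22 -0.11 -0.07 -0.07 -0.07 -0.09 -0.09 -0.08] [ 0.121  0.178 -0.101] [-0.36  0.57  1.15]
now [0.5097 0.0684 0.0676] yaw -116.52 tilt 0.05 F [0.2 1.3 0.9] Mz [ 0.09  0.2  -0.1 ] w 0.0592 t 21.25
  xyz [ 0.4  0.2 -5.3] rot [ -0.  -0. -70.]
```

Tightening torque is about 0.4 Nm and loosening about 0.2 Nm near here. With the 5.7 mm/rad thread that gives about 18 N at −117°, so about 15 N where it stands now, mid-window. Releasing.

apply_moves([
  {"grip": 70, "xyz": [0, 0, 0], "rotation": [0, 0, 0]},
  {"grip": 30, "xyz": [0, 0, 0], "rotation": [0, 0, 0]},
  {"grip": 0, "xyz": [0, 0, 0], "rotation": [0, 0, 0]},
  {"grip": 0, "xyz": [0, 0, 0], "rotation": [0, 0, 0]},
  {"grip": 0, "xyz": [0, 0, -10], "rotation": [0, 0, 0]},
])

```text
time: 21.88
ee_pos: [0.5093, 0.0681, 0.0776]
eef_rot: [-0.526, 0.851, -0.0, -0.0]
ft_force: [0.8, 0.2, 1.1]
width: 0.0861
```

apply_moves([
  {"grip": 0, "xyz": [0, 0, -30], "rotation": [0, 0, 0]},
  {"grip": 0, "xyz": [0, 10, -60], "rotation": [0, 0, 0]},
  {"grip": 0, "xyz": [0, 25, -80], "rotation": [0, 0, 0]},
  {"grip": 0, "xyz": [0, 25, -80], "rotation": [0, 0, 0]},
  {"grip": 0, "xyz": [0, 25, -80], "rotation": [0, 0, 0]},
])

```text
time: 22.5
ee_pos: [0.487, 0.0794, 0.1573]
eef_rot: [-0.526, 0.85, -0.0, -0.0]
ft_force: [0.3, 0.4, 0.1]
width: 0.0869
```

```bash
python3 - <<'E'
from ring import *
plan([.5094,.0681,.0729],-46.5)
c=cam('wrist','w16');P=cloud(c)
i=cv2.resize(c['img'][80:260,200:440],None,fx=3.2,fy=3.2);cv2.imwrite('pics/w16z.png',i)
p=P[60:240,240:400].reshape(-1,3);d=p[:,:2]-[.5095,.0681];rr=np.hypot(*d.T)
k=(rr>.016)&(rr<.028)&(p[:,2]>.07);print('ring top',np.percentile(p[k,2],[10,25,50,75,90]).round(4),'plane',np.linalg.lstsq(np.c_[d[k],np.ones(k.sum())],p[k,2],rcond=None)[0].round(4))
k=(rr<.012);print('lens',np.percentile(p[k,2],[25,50,75]).round(4),np.linalg.lstsq(np.c_[d[k],np.ones(k.sum())],p[k,2],rcond=None)[0].round(4))
try: ringfit(c,.0767,(250,400,60,240))
except Exception as e: print(e)
E
```

```text
now [0.487  0.0794 0.1573] yaw -116.52 tilt 0.06 F [0.3 0.4 0.1] Mz [-0.03  0.12 -0.03] w 0.0869 t 22.5
  xyz [  0.  -25.1  84.4] rot [  0.   -0.1 -70. ]
ring top [0.0759 0.0763 0.0768 0.0773 0.0779] plane [-0.0021  0.002   0.0769]
lens [0.0741 0.0746 0.075 ] [-0.0043  0.0098  0.0746]
outer [0.5372 0.016 ] rms 0.0010983267430899077 px [286 105] [357 211]
tab yaw 113.35987001553691 reach 0.08940134404703504
```

View pics/w16z.png

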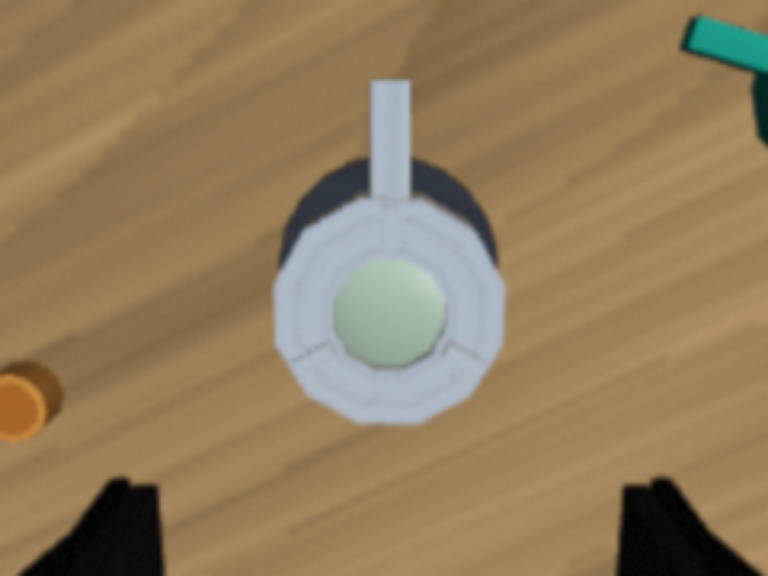

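Ring is flat and concentric, with its tab still square to the tool, so it didn't spring back. One last centre check, then I'll hand in.

```bash
python3 - <<'E'
from ring import *
c=load('w16');P=cloud(c)
h=cv2.cvtColor(c['img'],cv2.COLOR_BGR2HSV)
m=(abs(P[...,2]-.077)<.004)&(h[...,1]<70); m[:130]=0;m[240:]=0
v,u=np.nonzero(m); w=np.array([ray(c,a,b,.077)[:2] for a,b in zip(u,v)])
k=np.hypot(*(w-[.5095,.0681]).T)<.033
ct=max(cv2.findContours(m.astype(np.uint8),cv2.RETR_EXTERNAL,cv2.CHAIN_APPROX_NONE)[0],key=len)[:,0]
q=np.array([ray(c,a,b,.077)[:2] for a,b in ct]);rr=np.hypot(*(q-[.5095,.0681]).T);q=q[(rr<.0325)&(rr>.026)]
print('ring centre',fitR(q,.030).x)
print(r.close_job())
E
```

```text
ring centre [0.50976281 0.06747198]
the job is handed in; nothing more can be done
None
```

The lens is seated in the cell and the ring is screwed on and snug. I estimate about 15 N on the lens. I let go and handed the job in at about 22.5 s; no verdict was reported.

**What I did**
- **Lens:** I lowered it into the bore and let it drop the last 4 mm or so onto the seat. It lay flat, about 2.3 mm proud of the rim.
- **Ring:** I gripped the bare-metal ring across its flats and set it in the thread starts. I turned it 72° clockwise, then backed off about 2°.
- **Load:** I compared the torque for tightening (about 0.4 Nm) with that for loosening (about 0.2 Nm). With the thread pitch, that gave about 18 N near the tightest point and about 15 N where I left it.

**Last checks**
- Ring and lens were flat to within about 0.01 rad.
- The ring's centre was about 0.7 mm from the cell's axis.
- The tab had not sprung back after release, and the gripper was clear of everything.

**Doubts and failed checks**
- **Load is inferred:** torque readings were noisy (about ±0.05 Nm) and faded when motion stopped, so the load could be roughly 11–20 N. The turn angle past first resistance agrees with 15 N, but my torque stayed just under what the task quotes for snug (10 N at the tab).
- **One bad fit:** an automatic fit of the ring's outline went wrong in the last picture. I redid it with a better mask to get the 0.7 mm figure.
- **Bystanders:** I did not re-measure the cup, jar and collar at the end, but the arm never went near them.

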